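# Swap the flat handset in the meeting kit for the charged one

## Task

Exchange the handset at the bottom of the kit box for the charged one: first lift out the mouse and the power adapter that lie across it and lay both in the upturned lid. Then put the box's handset on charge in the empty cradle and bed the charged handset from the other cradle down in the box in its place. Finally put the mouse and the adapter back across it, each fully home in its own recess.

Things in the scene. Friction and masses are not known exactly. Their poses are not given: they have to be found in the camera images.
- kit_box: black kit box, no lid on, grey foam inlay, fixed, 173 (x) x 125 (y) x 36 mm. Origin: centre of underside; x away from robot. Handset recess 131 (x) x 61 (y), centre x=+5, y=0, floor z=5; foam cut down to z=5 beside it for fingers, x -10..20, out to y=+-57. Over it, floor z=28, recesses for mouse and adapter (see these), walls to z=36; box's end walls cut to z=28 at |y|<19 for a finger.
- lid: the kit box's lid, lying upside down: a shallow black tray with grey lining, fixed, 173 (x) x 125 (y) mm, wall 3 mm, inner floor z=3, rim z=8 mm. Origin: centre of underside; x away from robot. Mouse and adapter fit in it crosswise (their length along its y), one at x=-42, the other at x=+42 mm.
- empty_cradle: white charging cradle with nothing in it, fixed, 150 (x) x 86 (y) x 20 mm. Origin: centre of underside; x away from robot. Bay 131 x 61 mm about the origin, floor z=10, walls to z=20 mm; long walls open at |x|<18 mm for the fingers (surface there z=10). A handset may lie in it, and in the box, either way round.
- full_cradle: the other white cradle, alike in every way; at the start the charged handset lies in its bay.
- old_handset: silver handset with small screen, 125 x 55 x 22 mm (sides 20 mm high), lying on its back. Origin: centre of its underside; x along its length, stub end +, y across. Grasp across the 55 mm at mid-length. This one lies in the kit box's lower recess under mouse and adapter; its middle shows between them.
- fresh_handset: silver handset with small screen, 125 x 55 x 22 mm (sides 20 mm high), lying on its back. Origin: centre of its underside; x along its length, stub end +, y across. Grasp across the 55 mm at mid-length. This one, exactly alike, lies charged in the full cradle.
- mouse: computer mouse, pale pink over white, 108 x 60 x 34 mm. Origin: centre of underside; x along its length, y across. Grasp across its 60 mm width, low on its sides. Lies across the kit box, on the robot's side: its recess there is 67 (box x) x 115 (box y) mm, centre x=-48, y=0, floor z=28 mm in the box's frame.
- adapter: black laptop power adapter, a block 108 x 50 x 28 mm. Origin: centre of underside; x along its length, y across. Grasp across its 50 mm width. Lies across the kit box, on the far side: its recess there is 57 (box x) x 115 (box y) mm, centre x=+53, y=0, floor z=28 mm in the box's frame.
Not all that is in view belongs to the job. What is shaped like the mouse but brown is not meant.

How it is judged:
On the way, in this order (a step that is already met when the one before it is completed fails the run):
1. mouse and adapter both lie in the upturned lid (x of mouse in the frame of lid between -0.075 and 0.075 m and y of mouse in the frame of lid between -0.055 and 0.055 m and z of mouse in the frame of lid between -0.003 and 0.009 m and linear speed of each of mouse, adapter below 0.03 m/s and x of adapter in the frame of lid between -0.075 and 0.075 m and y of adapter in the frame of lid between -0.055 and 0.055 m and z of adapter in the frame of lid between -0.003 and 0.009 m), for 0.2 s.
2. the box's handset is seated in the empty cradle and the charged one in the box's lower recess (x of old_handset in the frame of empty_cradle between -0.008 and 0.008 m and y of old_handset in the frame of empty_cradle between -0.008 and 0.008 m and z of old_handset in the frame of empty_cradle between 0.006 and 0.014 m and angle between the x axis of old_handset and the x axis of empty_cradle, either way round below 0.12 rad and linear speed of each of old_handset, fresh_handset below 0.03 m/s and x of fresh_handset in the frame of kit_box between -0.003 and 0.013 m and y of fresh_handset in the frame of kit_box between -0.008 and 0.008 m and z of fresh_handset in the frame of kit_box between 0.001 and 0.009 m and angle between the x axis of fresh_handset and the x axis of kit_box, either way round below 0.12 rad), for 0.2 s.
At the end, for the whole second after the job is handed in: Box handset in the once empty cradle, charged handset in the box's lower recess: within 8 mm of the middle each way. Mouse and adapter in their own upper recesses, within 10 mm. All within 4 mm of seated height, 0.12 rad of straight (either way round), at rest (all of step 2 and x of mouse in the frame of kit_box between -0.058 and -0.038 m and y of mouse in the frame of kit_box between -0.01 and 0.01 m and z of mouse in the frame of kit_box between 0.024 and 0.032 m and angle between the x axis of each of mouse, adapter and the y axis of kit_box, either way round below 0.12 rad and linear speed of each of mouse, adapter below 0.03 m/s and x of adapter in the frame of kit_box between 0.043 and 0.063 m and y of adapter in the frame of kit_box between -0.01 and 0.01 m and z of adapter in the frame of kit_box between 0.024 and 0.032 m); the robot touches nothing.
It also fails if it takes over 128 s, if anything falls off the work surface, if the arm or the gripper's body presses on something with over 40 N, if the wrist force passes 120 N, or if a joint passes its speed limit or range.

## Robot

A 6-joint arm with a two-finger parallel gripper is mounted at the origin on the work surface; the furniture and walls round the work are solid. World frame = base frame: x ahead of the robot, y to its left, z up, the work surface at z = 0. Lengths are in m, angles in rad, forces in N, time in s.
With the tool pointing down it reaches from about 0.3 to 0.875 m from the base axis. Payload 6.4 kg.
Tool frame: the origin (TCP) lies at the very end of the fingers, on their centre line; the grasp point (between the pads) lies 19 mm behind it; z points along the fingers, y is the line along which they close (so a half turn about z gives the same grasp; the last joint's range is limited). The gripper opens to 85 mm and grips with 20 to 120 N. Pads are 22 mm wide; open, the fingers measure 114 mm over their backs; the gripper's body (76 mm by 85 mm) begins 54 mm behind the grasp point. The pads swing forward as they close: fully open they stand 13 mm farther back than shut.
Start: joints at [-1.38, 0.181, 1.607, -0, 1.354, -0.206], TCP at [0.222, -0.53, 0.201] pointing down, gripper open.
Joint ranges: [-2.99, 2.99], [-0.89, 2.07], [0.3, 2.58], [-1.14, 4.28], [0, 2.63], [-3.12, 3.12]. Speed limits (rad/s): [2.57, 2.57, 3.01, 3.14, 3.14, 3.14].

## Interface

Orientations are given as a unit quaternion [w, x, y, z].
In Python, from bench import get_obs, optics, workorder gives the robot as it stands.
- The arm moves only by the shell command python3 -m jog, which reads ROWS from standard input. ROWS is a JSON list of rows, 1 to 10 of them, each an object with the fields x, y, z (the shift in a scale on which 1.0 is 80 cm), drx, dry, drz (a rotation vector in shares of 4 rad (1.0 is 4 rad)), jaw (the opening from 0.0 (shut) to 1.0 (fully open)); a field left out counts as zero (the opening has to be given); each row is the pose to reach, as a shift and turn from the pose commanded when the command began, along the tool's axes at that moment; what a row does not reach only later rows make up. A row lasts 1/8 s, in which the tool goes at most 0.0625 m and 0.188 rad, less where a joint would pass 70% of its speed; a pose out of reach is approached as far as the arm can. The fingers move at their own pace and stop on an object; the grip force is fixed at half the most. Time passes only in rows, so rows that do not move let the fingers close. It prints the time, the measured TCP pose, the force, the opening and the grip force at its end. A shift or turn number past 1, either way, is cut back to 1. Input that does not fit is refused with a message, and nothing moves.
- get_obs(): the state, without advancing time (a new reading comes with each control period).
- optics.camera(name): name is "scene" or "top" or "wrist"; returns (picture, depth): 420x560x3 uint8, blue, green, red; 420x560 float32, m along the optical axis (not along the pixel's ray), 0 where there is no reading.
- optics.camera_params(name): a dict with "fovy" (degrees; the focal length in pixels is half the picture's height over the tangent of half this angle, whatever the lens; pixels are square), "cx", "cy" (the principal point, pixels), "dist" ([k1, k2, p1, p2, k3] as OpenCV has them; the pictures are not rectified), "view" (4x4, takes a point from world to camera coordinates). Camera axes: x right, y up, looking along -z (the intrinsics and any distortion apply to the point x, -y, -z); pixel columns grow to the right and rows downward; lengths in m; the calibration is good to about 2 mm. A picture is of the moment at which its call begins: read the wrist's pose just before it. camera_params takes no time and is no camera call; for the wrist camera it gives the pose at the moment of the call.
- workorder.hand_in(): hands the job in; it is judged then, once.
The state is a dict: "time_s": time; "q": joint angles; "dq": joint speeds; "joint_efforts": joint torques, N m; "eef_pos": TCP position; "eef_rot": TCP orientation; "wrist_force": force on the tool from outside, world axes, zero at the start; "torque": the same for the moment, N m; "opening": opening from 0.0 (shut) to 1.0 (fully open); "grasp_force": force on a finger pad.
Only numpy, scipy, OpenCV 4.12 (cv2) and the standard library are available. Lean on these libraries where they do the work, as an engineer would, in place of code of your own. Each camera call takes 0.05 s, during which the arm holds its last target. There are 200 camera calls.

## Working session

There is one attempt and no reset: what is moved stays moved. The work goes in short steps, Python scripts to look and compute and a shell command to move; the robot and the scene stay as the last step left them, time stands still between calls to the robot, and variables do not carry over. Pictures are saved under pics/ and viewed, at most 14 in all, crops included, and the job is handed in when it is done.

```bash
mkdir -p pics; ls; python3 - <<'E'
from bench import get_obs, optics
import cv2,numpy as np
o=get_obs();print(o)
for n in ["scene","top","wrist"]:
    p=optics.camera_params(n);print(n,{k:(np.round(v,4).tolist() if k!='x' else v) for k,v in p.items()})
    im,d=optics.camera(n);cv2.imwrite(f"pics/{n}0.png",im);np.save(f"pics/{n}0.npy",d)
    print((d>0).mean(), d[d>0].min() if (d>0).any() else None)
E
```

```text
pics
{'time_s': 0.0, 'q': array([-1.38030969e+00,  1.81514748e-01,  1.60802790e+00, -2.03918920e-05,
        1.35375223e+00, -2.06316653e-01]), 'dq': array([ 1.01210201e-04, -1.73485596e-03, -2.54660105e-04,  8.51472959e-04,
       -2.86128213e-05, -3.33142878e-04]), 'joint_efforts': array([-9.54225980e-04, -4.44869828e+01, -3.51337659e+01, -3.75676436e-04,
        9.17819096e-03, -2.19775507e-05]), 'eef_pos': array([ 0.22210655, -0.52972331,  0.19998935]), 'eef_rot': array([-8.51161771e-04,  9.80382081e-01,  1.97104672e-01, -3.21807729e-06]), 'wrist_force': array([-0.38681865,  0.24561411, -0.17354867]), 'torque': array([ 0.02196898,  0.01661749, -0.03748633]), 'grasp_force': 0.0, 'opening': 1.0000065897651609}
scene {'fovy': 48.0461, 'cx': 270.4682, 'cy': 206.9959, 'dist': [0.0191, 0.0, 0.0, 0.0, 0.0], 'view': [[0.875, -0.4841, 0.0035, -0.2683], [0.3525, 0.6421, 0.6808, -0.3389], [-0.3318, -0.5945, 0.7325, -1.4974], [0.0, 0.0, 0.0, 1.0]]}
0.9572321428571429 0.783161
top {'fovy': 55.9543, 'cx': 278.9736, 'cy': 208.2411, 'dist': [-0.0744, 0.0, 0.0, 0.0, 0.0], 'view': [[0.0189, -0.9998, 0.0119, 0.2407], [0.9878, 0.0205, 0.1542, -0.4618], [-0.1544, 0.0089, 0.988, -1.1247], [0.0, 0.0, 0.0, 1.0]]}
0.9959311224489796 0.36239052
wrist {'fovy': 60.7198, 'cx': 281.2134, 'cy': 211.6517, 'dist': [-0.0865, 0.0, 0.0, 0.0, 0.0], 'view': [[0.3868, -0.9222, -0.0019, -0.5726], [0.8845, 0.3716, -0.2821, 0.0378], [0.2608, 0.1075, 0.9594, -0.3788], [0.0, 0.0, 0.0, 1.0]]}
0.9959523809523809 0.05960015
```

View pics/top0.png

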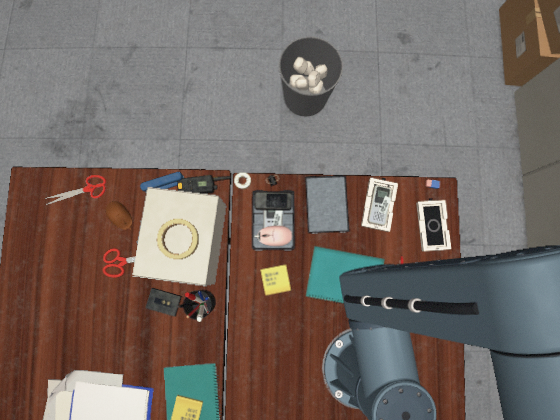

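View pics/scene0.png

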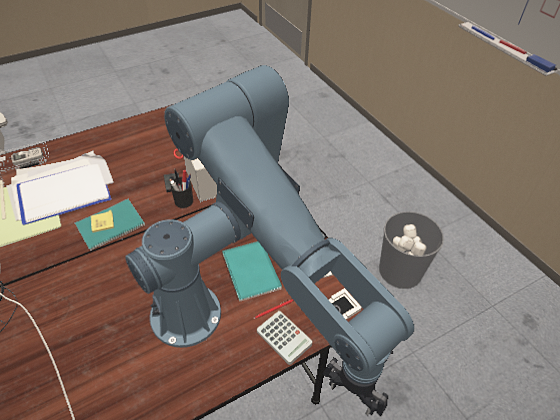

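The top view shows the kit box at about (273,220) with the adapter on its far side and the mouse on the near side. The lid is at (326,205), the full cradle, slightly turned, at (380,204), and what looks like the empty cradle at (434,225). The scene view is mostly blocked by the arm. I'll enlarge the top view.

```bash
cat > h.py <<'E'
import numpy as np, cv2
from bench import get_obs, optics
from scipy.spatial.transform import Rotation as R
def K(p):
    f=210/np.tan(np.radians(p["fovy"])/2); return np.array([[f,0,p["cx"]],[0,f,p["cy"]],[0,0,1.]])
def rays(p,uv):
    "camera centre, world ray dirs with unit depth"
    n=cv2.undistortPoints(np.float64(uv).reshape(-1,1,2),K(p),np.float64(p["dist"])).reshape(-1,2)
    V=np.array(p["view"]); c=np.c_[n[:,0],-n[:,1],-np.ones(len(n))]
    return -V[:3,:3].T@V[:3,3], c@V[:3,:3]
def at_z(p,uv,z):
    C,d=rays(p,uv); return C+d*((z-C[2])/d[:,2])[:,None]
def at_depth(p,uv,dep):
    C,d=rays(p,uv); return C+d*np.asarray(dep)[:,None]
def cloud(p,d):
    v,u=np.mgrid[:420,:560]; return at_depth(p,np.c_[u.ravel(),v.ravel()],d.ravel()).reshape(420,560,3)
def project(p,P):
    V=np.array(p["view"]); c=np.atleast_2d(P)@V[:3,:3].T+V[:3,3]; c=c*[1,-1,-1]
    return cv2.projectPoints(c,np.zeros(3),np.zeros(3),K(p),np.float64(p["dist"]))[0].reshape(-1,2)
def snap(tag,name="wrist"):
    p=optics.camera_params(name); im,d=optics.camera(name)
    cv2.imwrite(f"pics/{tag}.png",im); np.savez(f"pics/{tag}.npz",im=im,d=d,p=np.array(p,dtype=object)); return p,im,d
def load(tag):
    z=np.load(f"pics/{tag}.npz",allow_pickle=True); return z["p"].item(),z["im"],z["d"]
def totool(P,yaw=None):
    "shift (tool axes) of the commanded~measured TCP to world P"
    o=get_obs(); w,x,y,z=o["eef_rot"]; r=R.from_quat([x,y,z,w]); 
    print("tcp",o["eef_pos"].round(4),"yaxis",r.as_matrix()[:,1].round(3),"t",round(o["time_s"],2))
    return r.inv().apply(np.array(P)-o["eef_pos"])
E
python3 - <<'E'
from h import *
p=optics.camera_params("top"); im=cv2.imread("pics/top0.png"); d=np.load("pics/top0.npy")
W=cloud(p,d)
for u,v in [(273,220),(272,202),(275,236),(326,205),(380,200),(434,225),(400,255),(290,270),(247,230),(350,240)]: print(u,v,W[v,u].round(4))
c=cv2.resize(im[165:275,240:460],None,fx=3.6,fy=3.6,interpolation=cv2.INTER_CUBIC); cv2.imwrite("pics/topc.png",c)
E
```

```text
273 220 [0.4223 0.2666 0.0307]
272 202 [0.4711 0.2704 0.0572]
275 236 [0.3728 0.2598 0.0625]
326 205 [0.475  0.1073 0.0012]
380 200 [ 0.4893 -0.0513  0.0269]
434 225 [ 0.4188 -0.219   0.0129]
400 255 [ 0.3279 -0.1165 -0.0008]
290 270 [ 0.2784  0.2132 -0.0048]
247 230 [0.3943 0.3438 0.0012]
350 240 [0.3703 0.035  0.0013]
```

View pics/topc.png

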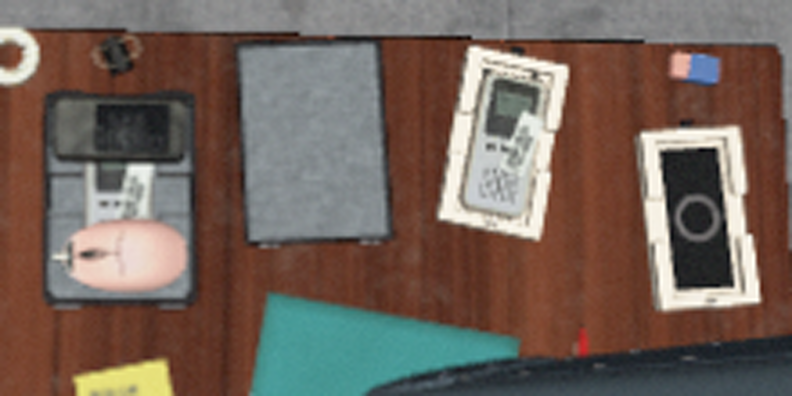

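The enlarged crop clearly shows the box, with its adapter, mouse and the handset's middle, plus the lid, the full cradle holding the charged handset, and the empty cradle with a black bay and a ring. I'll get coarse poses from their corners.

```bash
python3 - <<'E'
from h import *
p=optics.camera_params("top")
def q(name,c,z):
    uv=(np.array(c,float)+.5)/3.6-.5+[240,165]
    P=at_z(p,uv,z)[:,:2]; far=(P[0]+P[1])/2; near=(P[2]+P[3])/2
    ax=far-near; print(name,P.mean(0).round(4),"yaw",np.arctan2(ax[1],ax[0]).round(3),"L",np.linalg.norm(ax).round(4),"W",np.linalg.norm((P[0]+P[3]-P[1]-P[2])/2).round(4))
q("box",[(46,94),(194,94),(194,305),(46,305)],.036)
q("lid",[(236,42),(382,42),(396,238),(248,243)],.008)
q("full",[(468,46),(570,64),(540,241),(438,219)],.02)
q("empty",[(638,131),(741,126),(760,302),(658,311)],.02)
q("mouse",[(50,222),(187,222),(187,292),(50,292)],.04)
q("adap",[(48,95),(184,95),(184,160),(48,160)],.056)
w=optics.camera_params("wrist");V=np.array(w["view"]);C=-V[:3,:3].T@V[:3,3]
o=get_obs();x=o["eef_rot"];r=R.from_quat([x[1],x[2],x[3],x[0]])
print("cam in tool",r.inv().apply(C-o["eef_pos"]),"look",r.inv().apply(-V[2,:3]),"right",r.inv().apply(V[0,:3]))
print(r.as_matrix().round(3)); print(totool([.40,-.1,.36]), totool([.40,.27,.30]))
E
```

```text
box [0.4224 0.2666] yaw 0.021 L 0.1722 W 0.1199
lid [0.4783 0.1042] yaw 0.065 L 0.1687 W 0.1236
full [ 0.4784 -0.0521] yaw -0.189 L 0.1511 W 0.087
empty [ 0.4185 -0.216 ] yaw 0.072 L 0.1494 W 0.0884
mouse [0.3746 0.2668] yaw 0.021 L 0.0562 W 0.1099
adap [0.4771 0.2709] yaw 0.022 L 0.0529 W 0.109
cam in tool [ 0.07074672 -0.00145114 -0.17294337] look [-2.82392714e-01 -2.24185743e-04  9.59298861e-01] right [3.20243646e-04 9.99999895e-01 3.27968899e-04]
[[ 0.922  0.386 -0.   ]
 [ 0.386 -0.922  0.001]
 [ 0.    -0.001 -1.   ]]
tcp [ 0.2221 -0.5299  0.2002] yaxis [ 0.386 -0.922 -0.001] t 0.15
tcp [ 0.2221 -0.5299  0.2002] yaxis [ 0.386 -0.922 -0.001] t 0.15
[ 0.33020746 -0.32793339 -0.1592854 ] [ 0.47319    -0.66910432 -0.09880076]
```

The rows are not in the units I measure in: shifts go in shares of 80 cm and turns go in shares of 4 rad. I convert before sending: 0.383 m / 0.8 = 0.4788, -0.273 m / 0.8 = -0.3413, 0.396 rad / 4 = 0.099.

```bash
echo '[{"x": 0.4788, "y": -0.3413, "z": -0.0625, "drz": 0.099, "jaw": 1}, {"x": 0.4788, "y": -0.3413, "z": -0.0625, "drz": 0.099, "jaw": 1}, {"x": 0.4788, "y": -0.3413, "z": -0.0625, "drz": 0.099, "jaw": 1}, {"x": 0.4788, "y": -0.3413, "z": -0.0625, "drz": 0.099, "jaw": 1}, {"x": 0.4788, "y": -0.3413, "z": -0.0625, "drz": 0.099, "jaw": 1}, {"x": 0.4788, "y": -0.3413, "z": -0.0625, "drz": 0.099, "jaw": 1}, {"x": 0.4788, "y": -0.3413, "z": -0.0625, "drz": 0.099, "jaw": 1}, {"x": 0.4788, "y": -0.3413, "z": -0.0625, "drz": 0.099, "jaw": 1}, {"x": 0.4788, "y": -0.3413, "z": -0.0625, "drz": 0.099, "jaw": 1}, {"x": 0.4788, "y": -0.3413, "z": -0.0625, "drz": 0.099, "jaw": 1}]' | python3 -m jog; python3 -c "
from h import *
snap('wA');print(totool([.47,.19,.25]))"
```

```text
time_s: 1.4
eef_pos: [0.4696, -0.1308, 0.2505]
eef_rot: [0.0, 1.0, 0.001, -0.0]
wrist_force: [0.1, -0.3, -0.8]
opening: 0.998
grasp_force: 0.0
tcp [ 0.4694 -0.1312  0.2505] yaxis [ 0. -1. -0.] t 1.45
[ 0.00058162 -0.3211744   0.00051865]
```

View pics/wA.png

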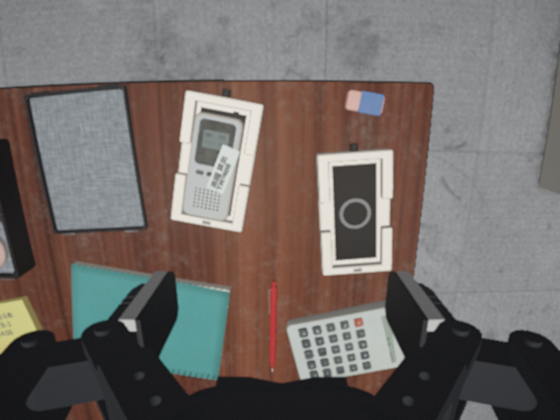

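View A shows the lid at left, the full cradle (about (217,161)), and the empty cradle (about (355,212)). Now a second place, over the box.

To row units: -0.32 m / 0.8 = -0.4.

```bash
echo '[{"y": -0.4, "jaw": 1}, {"y": -0.4, "jaw": 1}, {"y": -0.4, "jaw": 1}, {"y": -0.4, "jaw": 1}, {"y": -0.4, "jaw": 1}, {"y": -0.4, "jaw": 1}, {"y": -0.4, "jaw": 1}]' | python3 -m jog; python3 -c "
from h import *
snap('wB')
im=cv2.imread('pics/wA.png')[75:290,150:410];cv2.imwrite('pics/wAc.png',cv2.resize(im,None,fx=2.7,fy=2.7,interpolation=cv2.INTER_CUBIC))
print(totool([.47,.19,.25]))"
```

```text
time_s: 2.33
eef_pos: [0.4697, 0.1887, 0.2505]
eef_rot: [0.0, 1.0, 0.0, -0.0]
wrist_force: [0.1, -0.5, 0.7]
opening: 0.996
grasp_force: 0.0
tcp [0.4699 0.188  0.2506] yaxis [-0.001 -1.     0.001] t 2.38
[ 8.46418961e-05 -2.01904324e-03  5.97035056e-04]
```

View pics/wB.png

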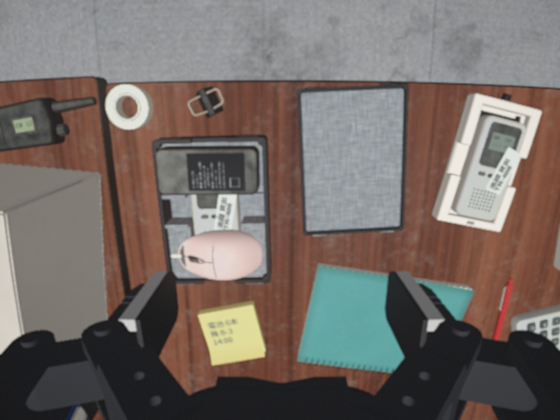

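View pics/wAc.png

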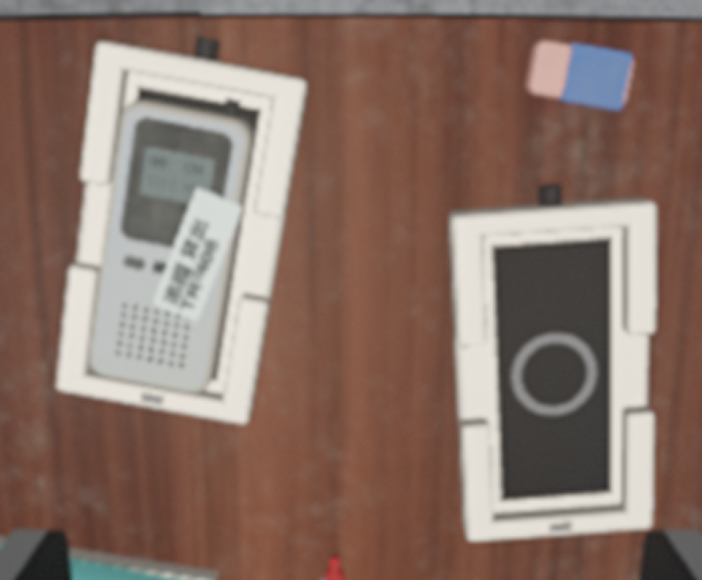

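The crop shows the full cradle's rim corners at (97,41),(307,79),(247,425),(56,390) and the empty cradle's at (449,214),(657,201),(654,527),(466,542). View B shows the box with mouse and adapter, the lid, and the full cradle.

```bash
python3 -c "
import cv2
im=cv2.imread('pics/wB.png')[80:300,140:420];cv2.imwrite('pics/wBc.png',cv2.resize(im,None,fx=2.7,fy=2.7,interpolation=cv2.INTER_CUBIC))"
```

```text
(no output)
```

View pics/wBc.png

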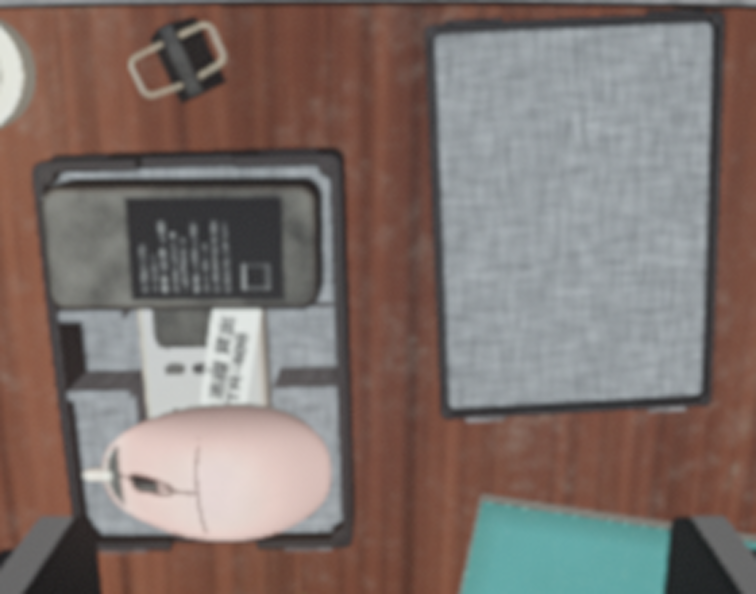

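The crop gives box rim corners (36,163),(342,151),(351,544),(78,548) and lid rim corners (429,27),(720,14),(708,402),(446,413). The adapter top is at (43,185),(319,181),(322,305),(50,308). I'll fit poses, including heights, from two views.

```bash
cat > fit.py <<'E'
from h import *
from scipy.optimize import least_squares
def fit(name,L,W,views,x0):
    S=np.array([[L,W],[L,-W],[-L,-W],[-L,W]])/2
    def wd(t): c,s=np.cos(t[2]),np.sin(t[2]); return np.c_[S@np.array([[c,s],[-s,c]])+t[:2],np.full(4,t[3])]
    res=lambda t: np.concatenate([((project(p,wd(t))-uv)*w).ravel() for p,uv,w in views])
    r=least_squares(res,x0,loss="soft_l1"); print(name,r.x.round(4),"rms px",np.sqrt((r.fun**2).mean()).round(2)); return r.x
E
python3 - <<'E'
from fit import *
A,B=load("wA")[0],load("wB")[0]; T=optics.camera_params("top")
cA=lambda c:(np.array(c,float)+.5)/2.7-.5+[150,75]
cB=lambda c:(np.array(c,float)+.5)/2.7-.5+[140,80]
cT=lambda c:(np.array(c,float)+.5)/3.6-.5+[240,165]
full=cA([(97,41),(307,79),(247,425),(56,390)]);fullB=np.array([(475,95),(540,109),(503,229),(435,217)],float)
fullT=cT([(468,46),(570,64),(540,241),(438,219)])
em=cA([(449,214),(657,201),(654,527),(466,542)]);emT=cT([(638,131),(741,126),(760,302),(658,311)])
box=cB([(36,163),(342,151),(351,544),(78,548)]);boxT=cT([(46,94),(194,94),(194,305),(46,305)])
lid=cB([(429,27),(720,14),(708,402),(446,413)]);lidT=cT([(236,42),(382,42),(396,238),(248,243)]);lidA=np.array([(28,97),(125,88),(146,230),(55,234)],float)
ad=cB([(43,185),(319,181),(322,305),(50,308)]);adT=cT([(48,95),(184,95),(184,160),(48,160)])
for tag,vs in [("multi",1),("wrist only",0)]:
    w=.6*vs
    fit("full",.15,.086,[(A,full,1),(B,fullB,1),(T,fullT,w)],[.478,-.052,-.19,.02])
    fit("empty",.15,.086,[(A,em,1),(T,emT,w)],[.418,-.216,.07,.02])
    fit("box",.173,.125,[(B,box,1),(T,boxT,w)],[.422,.267,.02,.036])
    fit("lid",.173,.125,[(B,lid,1),(A,lidA,1),(T,lidT,w)],[.478,.104,.06,.008])
    fit("adapter",.050,.108,[(B,ad,1),(T,adT,w)],[.477,.27,.02,.056])
# mouse mask in B: pink extents / depth
p,im,d=load("wB"); W=cloud(p,d)
for n,(u,v) in dict(mouse=(222,255),ad=(205,170),ha=(200,220),boxfl=(257,200),lid=(350,160),lidrim=(299,120),table=(290,150)).items(): print(n,W[v-1:v+2,u-1:u+2].reshape(-1,3).mean(0).round(4))
m=(W[...,2]>.038)&(im[...,2].astype(int)>im[...,0]+15)&(W[...,0]<.42)&(W[...,1]>.18); P=W[m]
print("mouse >z.038",m.sum(),P.min(0),P.max(0)); r=cv2.minAreaRect(np.float32(P[:,:2]*1000)); print(r)
E
```

```text
full [ 0.4771 -0.0536 -0.186   0.0173] rms px 1.16
empty [ 0.4173 -0.2178  0.0796  0.0219] rms px 0.4
box [0.4213 0.2666 0.0178 0.0307] rms px 0.52
lid [0.4754 0.1048 0.0522 0.0026] rms px 1.23
adapter [0.475  0.2678 0.0061 0.0497] rms px 0.67
full [ 0.477  -0.0537 -0.1858  0.0173] rms px 1.14
empty [ 0.4172 -0.2179  0.0799  0.0219] rms px 0.25
box [0.4209 0.2668 0.0173 0.0299] rms px 0.41
lid [0.4751 0.1049 0.0519 0.0023] rms px 1.16
adapter [0.4746 0.2679 0.0059 0.0482] rms px 0.43
mouse [0.3834 0.2545 0.0608]
ad [0.4766 0.2688 0.0556]
ha [0.4121 0.2848 0.0247]
boxfl [0.4312 0.2187 0.0048]
lid [0.4795 0.1085 0.0029]
lidrim [0.5254 0.1694 0.006 ]
table [ 4.906e-01  1.792e-01 -4.000e-04]
mouse >z.038 3253 [0.16006784 0.21279329 0.03803185] [0.41448608 0.44691423 0.1688995 ]
((333.31982421875, 377.88360595703125), (179.96322631835938, 315.65557861328125), 42.79486846923828)
```

Heights agree with the text within a few mm, and the depth readings agree too. Next I'll check where the open fingertips stand relative to the TCP, and refine the mouse pose.

```bash
python3 - <<'E'
from h import *
p,im,d=load("wB"); W=cloud(p,d)
tcp=np.array([.4699,.188,.2506])
m=(W[...,2]>.2)&(d>0); Q=W[m]-tcp; print("lowest tips rel tcp z", np.percentile(Q[:,2],[0,.5,1,2,5]))
t=Q[Q[:,2]<np.percentile(Q[:,2],3)]; print(t.min(0),t.max(0))
for s in (1,-1):
    q=t[t[:,1]*s>0]; print(s,q.min(0).round(4),q.max(0).round(4))
h=W[...,2]; b=im.astype(int)
m=(h>.036)&(h<.07)&(b[...,2]>b[...,0]+12)&(W[...,0]>.32)&(W[...,0]<.42)&(W[...,1]>.2)&(W[...,1]<.34)
for z in (.036,.045,.052,.057):
    P=W[m&(h>z)]; print(z,len(P),P.min(0).round(4),P.max(0).round(4),cv2.minAreaRect(np.float32(P[:,:2]*1000)))
print(totool([.3735,.263,.11]))
E
```

```text
lowest tips rel tcp z [0.04247199 0.04677903 0.04870111 0.05174353 0.05940042]
[-0.01324411 -0.05446025  0.04247199] [0.01016199 0.05799051 0.0544997 ]
1 [-0.0132  0.0438  0.043 ] [0.0102 0.058  0.0545]
-1 [-0.0129 -0.0545  0.0425] [ 0.0101 -0.0405  0.0545]
0.036 3326 [0.3344 0.2026 0.036 ] [0.4099 0.3281 0.0635] ((369.26861572265625, 265.7353820800781), (129.2471923828125, 73.15787506103516), 86.28324127197266)
0.045 2569 [0.3479 0.2173 0.045 ] [0.4038 0.2964 0.0635] ((376.06085205078125, 256.7147216796875), (79.14793395996094, 55.89087677001953), 88.91915130615234)
0.052 1749 [0.3499 0.2258 0.052 ] [0.4004 0.2916 0.0635] ((374.4517517089844, 255.84683227539062), (59.28791809082031, 55.80099105834961), 59.25351333618164)
0.057 989 [0.3535 0.2332 0.057 ] [0.3961 0.2766 0.0635] ((375.09918212890625, 254.93382263183594), (42.904605865478516, 42.51448059082031), 8.573944091796875)
tcp [0.4699 0.188  0.2506] yaxis [-0.001 -1.     0.001] t 2.38
[-0.0963939  -0.07506203  0.14058941]
```

The wrist depth puts the open tips about 42 mm above the TCP, which doesn't match the description. I'll check from the scene and top cameras.

```bash
python3 - <<'E'
from h import *
o=get_obs(); t=o["eef_pos"]; ims=[]
for n in ("scene","top"):
    p,im,d=snap(n+"1",n); uv=project(p,[t,t+[0,0,.04],t+[0,.0425,0],t+[0,-.0425,0]]); print(n,uv.round(1))
    W=cloud(p,d); s=np.linalg.norm(W[...,:2]-t[:2],axis=2)<.075; z=W[...,2][s&(W[...,2]>.15)&(W[...,2]<.4)]; print("min z near tcp",np.sort(z)[:5], len(z))
    for q,c in zip(uv,[(0,0,255),(0,255,0),(255,0,0),(255,0,0)]): cv2.circle(im,tuple(int(round(x)) for x in q),1,c,-1)
    u,v=uv[0].astype(int); u=min(max(u,60),500);v=min(max(v,60),360); ims.append(cv2.resize(im[v-60:v+60,u-60:u+60],None,fx=3.3,fy=3.3,interpolation=cv2.INTER_CUBIC))
cv2.imwrite("pics/tip.png",np.hstack(ims))
E
```

```text
scene [[286.2 171.8]
 [286.5 162.9]
 [279.9 164.4]
 [292.7 179.5]]
min z near tcp [0.29217036 0.29532743 0.29565345 0.29616801 0.29676593] 477
top [[305.9 189.5]
 [307.3 186. ]
 [288.2 189.1]
 [323.6 189.9]]
min z near tcp [0.29941756 0.29943526 0.30098183 0.30193178 0.30250008] 429
```

View pics/tip.png

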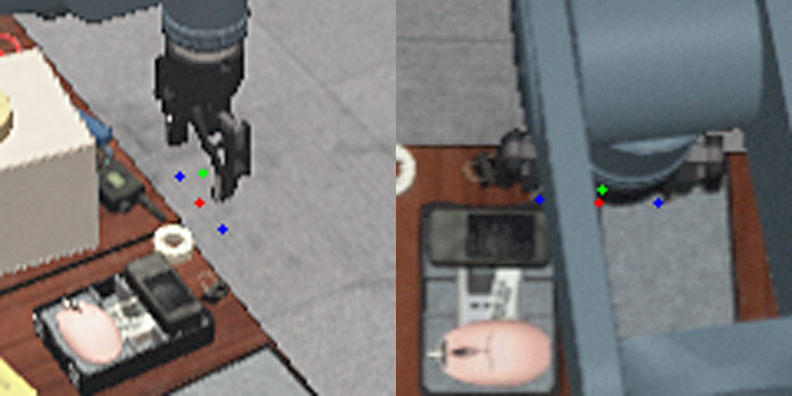

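Both cameras confirm that the open tips stand about 40 mm above the reported TCP. I'll shut the gripper and measure again.

```bash
cat > tip.py <<'E'
from h import *
import sys
p,im,d=snap(sys.argv[1]); o=get_obs(); t=o["eef_pos"]; Q=cloud(p,d)-t; x=o["eef_rot"]; r=R.from_quat([x[1],x[2],x[3],x[0]]); Q=(Q.reshape(-1,3))@r.as_matrix()
m=(d.ravel()>0)&(d.ravel()<.2)&(Q[:,2]>-.12)
Q=Q[m]; print(len(Q),"tool z max",np.sort(Q[:,2])[-8:].round(4), "opening",o["opening"])
for z in (-.04,-.05,-.06): 
    q=Q[abs(Q[:,2]-z)<.004]; 
    if len(q): print(z,q.min(0).round(4),q.max(0).round(4))
E
echo '[{"jaw": 0}, {"jaw": 0}, {"jaw": 0}, {"jaw": 0}, {"jaw": 0}, {"jaw": 0}]' | python3 -m jog; python3 tip.py shut
```

```text
time_s: 3.22
eef_pos: [0.4697, 0.1895, 0.2509]
eef_rot: [0.0, 1.0, 0.0, -0.0]
wrist_force: [1.0, 1.2, 0.4]
opening: 0.001
grasp_force: 0.0
44927 tool z max [-0.0344 -0.0344 -0.0343 -0.0343 -0.0342 -0.0341 -0.034  -0.0337] opening 0.0058132239647921986
-0.04 [ 0.0048 -0.0144 -0.044 ] [ 0.0101  0.0127 -0.036 ]
-0.05 [ 0.0044 -0.0145 -0.054 ] [ 0.0104  0.0129 -0.046 ]
-0.06 [ 0.0046 -0.0145 -0.064 ] [ 0.0103  0.0128 -0.056 ]
```

View pics/shut.png

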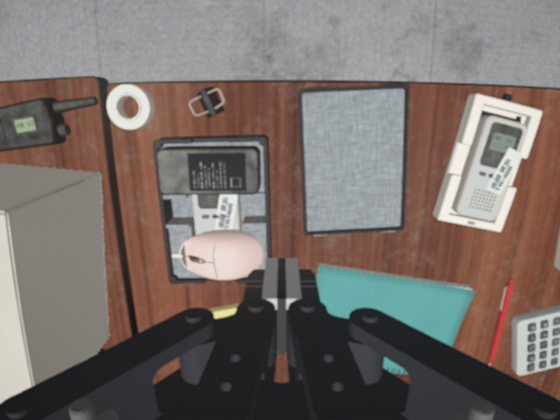

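Even shut, the visible tips end about 33 mm short of the reported TCP. A light touch on the lid's bare floor will settle it.

To row units: 0.235 m / 0.8 = 0.2938, 0.085 m / 0.8 = 0.1063.

```bash
echo '[{"y": 0.1063, "z": 0.0625, "jaw": 0}, {"y": 0.1063, "z": 0.125, "jaw": 0}, {"y": 0.1063, "z": 0.1875, "jaw": 0}, {"y": 0.1063, "z": 0.25, "jaw": 0}, {"y": 0.1063, "z": 0.275, "jaw": 0}, {"y": 0.1063, "z": 0.2875, "jaw": 0}, {"y": 0.1063, "z": 0.2938, "jaw": 0}, {"y": 0.1063, "z": 0.2938, "jaw": 0}, {"y": 0.1063, "z": 0.2938, "jaw": 0}]' | python3 -m jog; echo '[{"z": 0.005, "jaw": 0}, {"z": 0.01, "jaw": 0}, {"z": 0.01, "jaw": 0}]' | python3 -m jog; python3 tip.py low
```

```text
time_s: 4.4
eef_pos: [0.4707, 0.1045, 0.0169]
eef_rot: [0.0, 1.0, 0.0, 0.001]
wrist_force: [-0.1, 0.8, 0.4]
opening: 0.001
grasp_force: 0.0
time_s: 4.78
eef_pos: [0.4694, 0.1045, 0.0075]
eef_rot: [0.0, 1.0, 0.0, -0.0]
wrist_force: [0.4, -0.1, 0.9]
opening: -0.0
grasp_force: 0.0
196249 tool z max [0.0111 0.0111 0.0112 0.0112 0.0113 0.0114 0.0117 0.0119] opening 0.001954719907850802
-0.04 [-0.0691 -0.1473 -0.044 ] [ 0.0307  0.0127 -0.036 ]
-0.05 [-0.0192 -0.1242 -0.054 ] [ 0.0291  0.0128 -0.046 ]
-0.06 [ 0.0045 -0.0145 -0.064 ] [ 0.0102  0.0128 -0.056 ]
```

To row units: 0.005 m / 0.8 = 0.0063, 0.003 m / 0.8 = 0.0038.

```bash
echo '[{"z": 0.0038, "jaw": 0}, {"z": 0.0063, "jaw": 0}, {"z": 0.0063, "jaw": 0}]' | python3 -m jog; echo '[{"z": 0.0025, "jaw": 0}, {"z": 0.0038, "jaw": 0}, {"z": 0.0038, "jaw": 0}]' | python3 -m jog; python3 -c "
from h import *
p,im,d=snap('touch');cv2.imwrite('pics/touchc.png',cv2.resize(im[200:400,180:380],None,fx=2.5,fy=2.5,interpolation=cv2.INTER_CUBIC))
print(project(p,[get_obs()['eef_pos']]))"
```

```text
time_s: 5.2
eef_pos: [0.4696, 0.1045, 0.0027]
eef_rot: [-0.0, 1.0, 0.0, -0.0]
wrist_force: [-0.1, -0.0, 0.2]
opening: -0.001
grasp_force: 0.0
time_s: 5.58
eef_pos: [0.4697, 0.1045, -0.0002]
eef_rot: [-0.0, 1.0, 0.0, -0.0]
wrist_force: [0.2, 0.2, 0.3]
opening: -0.0
grasp_force: 0.0
[[283.07321588 247.40435235]]
```

View pics/touchc.png

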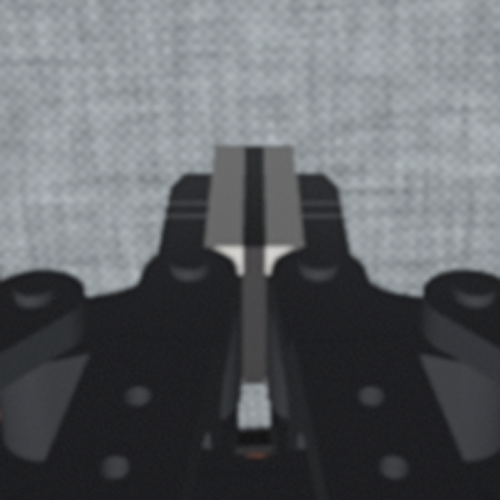

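There's no contact, with the lid floor at TCP height 0 and the tips still visibly clear. The real tips really are shorter than the stated TCP, so I'll go on down carefully.

To row units: 0.024 m / 0.8 = 0.03, 0.02 m / 0.8 = 0.025.

```bash
echo '[{"z": 0.0125, "jaw": 0}, {"z": 0.025, "jaw": 0}, {"z": 0.03, "jaw": 0}, {"z": 0.03, "jaw": 0}]' | python3 -m jog; for i in 1 2 3 4; do echo '[{"z": 0.0025, "jaw": 0}, {"z": 0.0025, "jaw": 0}]' | python3 -m jog | grep -E "pos|force"; done
```

```text
time_s: 6.12
eef_pos: [0.4692, 0.1045, -0.0247]
eef_rot: [-0.0, 1.0, 0.0, -0.001]
wrist_force: [0.3, -0.0, -0.4]
opening: -0.003
grasp_force: 0.0
eef_pos: [0.4699, 0.1045, -0.026]
wrist_force: [0.8, 0.4, 1.4]
grasp_force: 0.0
eef_pos: [0.4702, 0.1045, -0.0273]
wrist_force: [-1.9, 0.1, 7.1]
grasp_force: 3.9
eef_pos: [0.4702, 0.1045, -0.0275]
wrist_force: [-12.6, -1.3, 32.3]
grasp_force: 16.2
eef_pos: [0.4703, 0.1045, -0.0276]
wrist_force: [-20.6, -2.4, 57.3]
grasp_force: 28.5
```

Contact comes at reported z −0.0273 on the lid floor at 0.003, so the true tip lies 30 mm short of the reported TCP. From here I work with true tip z = reported z + 0.030. Next is a hover above the mouse with the fingers along box x.

To row units: -0.16 m / 0.8 = -0.2, -0.095 m / 0.8 = -0.1188, -1.588 rad / 4 = -0.397.

```bash
echo '[{"z": -0.075, "jaw": 1}, {"z": -0.15, "drz": -0.025, "jaw": 1}, {"x": -0.0375, "y": -0.0625, "z": -0.175, "drz": -0.07, "jaw": 1}, {"x": -0.075, "y": -0.125, "z": -0.175, "drz": -0.115, "jaw": 1}, {"x": -0.1188, "y": -0.2, "z": -0.175, "drz": -0.16, "jaw": 1}, {"x": -0.1188, "y": -0.2, "z": -0.175, "drz": -0.205, "jaw": 1}, {"x": -0.1188, "y": -0.2, "z": -0.175, "drz": -0.25, "jaw": 1}, {"x": -0.1188, "y": -0.2, "z": -0.175, "drz": -0.295, "jaw": 1}, {"x": -0.1188, "y": -0.2, "z": -0.175, "drz": -0.34, "jaw": 1}, {"x": -0.1188, "y": -0.2, "z": -0.175, "drz": -0.397, "jaw": 1}]' | python3 -m jog;echo '[{"drz": -0.0125, "jaw": 1}, {"drz": -0.0125, "jaw": 1}]' | python3 -m jog; python3 - <<'E'
from h import *
print(totool([.375,.264,-.005])); p,im,d=snap("hm"); W=cloud(p,d); b=im.astype(int);h=W[...,2]
m=(h>.03)&(h<.07)&(b[...,2]>b[...,0]+20)&(W[...,0]>.32)&(W[...,0]<.42)&(W[...,1]>.19)&(W[...,1]<.34)
P=W[m]; print(len(P),P.min(0),P.max(0))
for z in (.03,.04,.05): print(z,cv2.minAreaRect(np.float32(W[m&(h>z)][:,:2]*1000)))
p,im,d=load("top0") if 0 else (optics.camera_params("top"),None,np.load("pics/top0.npy")); W=cloud(p,d); Z=W[np.isfinite(W).all(2)&(W[...,2]>.12)&(W[...,2]<.25)&(W[...,0]>.25)]; Z=Z[Z[:,1]>.2];print("whitebox",Z.min(0),Z.max(0))
E
```

```text
time_s: 8.38
eef_pos: [0.3746, 0.2644, 0.1079]
eef_rot: [0.0, 0.713, 0.701, 0.0]
wrist_force: [0.7, 0.4, -0.4]
opening: 1.002
grasp_force: 0.0
time_s: 8.62
eef_pos: [0.3746, 0.2644, 0.1079]
eef_rot: [0.0, 0.698, 0.717, 0.0]
wrist_force: [-0.0, -0.1, 0.1]
opening: 0.996
grasp_force: 0.0
tcp [0.3746 0.2644 0.1079] yaxis [1.    0.027 0.   ] t 8.62
[-0.00039041  0.00036256  0.11290875]
7011 [0.33159754 0.20247036 0.03002452] [0.41983139 0.32724947 0.06273942]
0.03 ((375.3562316894531, 265.35479736328125), (83.25227355957031, 126.93250274658203), 2.638096809387207)
0.04 ((374.13177490234375, 257.4001770019531), (57.88304138183594, 88.51570129394531), 3.8200061321258545)
0.05 ((374.5412292480469, 256.73870849609375), (53.128787994384766, 64.00110626220703), 3.2553868293762207)
whitebox [0.25002007 0.40947685 0.12002614] [0.48618192 0.62341851 0.19728298]
```

Aligned: the mouse centre measures (0.3745, 0.257), and I grasp at y 0.264 to stay in the wall's finger notch. Descending and closing.

To row units: 0.113 m / 0.8 = 0.1413, 0.1 m / 0.8 = 0.125.

```bash
echo '[{"z": 0.075, "jaw": 1}, {"z": 0.125, "jaw": 1}, {"z": 0.1413, "jaw": 1}, {"z": 0.1413, "jaw": 1}, {"z": 0.1413, "jaw": 0.4}, {"z": 0.1413, "jaw": 0}, {"z": 0.1413, "jaw": 0}, {"z": 0.1413, "jaw": 0}]' | python3 -m jog; python3 tip.py gm|head -1
```

```text
time_s: 9.68
eef_pos: [0.376, 0.265, -0.0028]
eef_rot: [0.001, 0.697, 0.717, 0.001]
wrist_force: [-3.5, -1.5, 11.8]
opening: 0.654
grasp_force: 61.0
229227 tool z max [0.0001 0.0002 0.0012 0.0199 0.0207 0.0212 0.0214 0.0219] opening 0.6599122622118189
```

Gripped firmly (opening 0.65, 61 N). Lifting and carrying to the lid at x≈−38 mm.

To row units: -0.164 m / 0.8 = -0.205, 0.057 m / 0.8 = 0.0713, -0.025 rad / 4 = -0.0063.

```bash
echo '[{"z": -0.0625, "jaw": 0}, {"z": -0.1125, "jaw": 0}, {"x": -0.0625, "y": 0.025, "z": -0.1125, "drz": -0.0063, "jaw": 0}, {"x": -0.125, "y": 0.05, "z": -0.1125, "drz": -0.0063, "jaw": 0}, {"x": -0.1875, "y": 0.0713, "z": -0.1125, "drz": -0.0063, "jaw": 0}, {"x": -0.205, "y": 0.0713, "z": -0.075, "drz": -0.0063, "jaw": 0}, {"x": -0.205, "y": 0.0713, "z": -0.0125, "drz": -0.0063, "jaw": 0}, {"x": -0.205, "y": 0.0713, "z": 0.0125, "drz": -0.0063, "jaw": 0}, {"x": -0.205, "y": 0.0713, "z": 0.0225, "drz": -0.0063, "jaw": 0}, {"x": -0.205, "y": 0.0713, "z": 0.0225, "drz": -0.0063, "jaw": 0}]' | python3 -m jog; python3 - <<'E'
from h import *
p,im,d=snap("ml"); print(totool([.4375,.1028,-.028]))
W=cloud(p,d);b=im.astype(int);h=W[...,2];m=(h>.02)&(h<.06)&(b[...,2]>b[...,0]+20)&(abs(W[...,0]-.44)<.06)&(abs(W[...,1]-.1)<.08);P=W[m];print(len(P),P.min(0),P.max(0),P[P[:,2]>.025].mean(0))
E
```

```text
time_s: 10.98
eef_pos: [0.4367, 0.1021, -0.0225]
eef_rot: [0.0, 0.688, 0.725, 0.0]
wrist_force: [0.2, -0.4, -0.4]
opening: 0.653
grasp_force: 65.0
tcp [ 0.4372  0.1021 -0.022 ] yaxis [0.999 0.053 0.002] t 11.03
[0.00068168 0.0003126  0.00596002]
15778 [0.38004641 0.06376167 0.02000303] [0.46366063 0.13954986 0.05978849] [0.43563337 0.10463237 0.03387193]
```

The rows are not in the units I measure in: shifts go in shares of 80 cm and turns go in shares of 4 rad. I convert before sending: -0.12 m / 0.8 = -0.15, -0.05 m / 0.8 = -0.0625.

```bash
echo '[{"z": 0.0056, "jaw": 0}, {"z": 0.0069, "jaw": 0}, {"z": 0.0069, "jaw": 0}, {"z": 0.0069, "jaw": 0.85}, {"z": 0.0069, "jaw": 0.85}, {"z": 0.0069, "jaw": 0.85}, {"z": -0.0625, "jaw": 1}, {"z": -0.125, "jaw": 1}, {"z": -0.15, "jaw": 1}, {"z": -0.15, "jaw": 1}]' | python3 -m jog; python3 - <<'E'
from h import *
p,im,d=snap("ml2"); 
W=cloud(p,d);b=im.astype(int);h=W[...,2]
m=(h>.012)&(h<.06)&(b[...,2]>b[...,0]+20)&(abs(W[...,0]-.44)<.055)&(abs(W[...,1]-.1)<.08);P=W[m];print(len(P),P.min(0),P.max(0))
for z in (.015,.025): print(cv2.minAreaRect(np.float32(W[m&(h>z)][:,:2]*1000)))
# adapter grasp from earlier: recess centre
print(totool([.4745,.2677,-.005])); m=(h>.05)&(h<.06)&(abs(W[...,0]-.475)<.04)&(abs(W[...,1]-.267)<.07);print(m.sum(),W[m].mean(0) if m.any() else 0)
E
```

```text
time_s: 12.28
eef_pos: [0.4377, 0.102, 0.0985]
eef_rot: [0.002, 0.688, 0.725, 0.001]
wrist_force: [-0.4, 0.3, -0.2]
opening: 1.0
grasp_force: 0.0
6097 [0.4064716  0.04915526 0.01246403] [0.46422649 0.14182578 0.03794341]
((435.343505859375, 95.00065612792969), (57.275875091552734, 88.61963653564453), 2.8706119060516357)
((435.9249572753906, 95.90821838378906), (53.347190856933594, 68.8409652709961), 5.545814514160156)
tcp [0.4364 0.102  0.0969] yaxis [0.999 0.052 0.001] t 12.32
[0.16345431 0.04666231 0.10198506]
3654 [0.47463075 0.22453125 0.05566631]
```

The mouse is seated in the lid (top at 0.038, base about 0.004). Now the adapter.

To row units: 0.163 m / 0.8 = 0.2038, 0.099 m / 0.8 = 0.1238, 0.036 rad / 4 = 0.009.

```bash
echo '[{"x": 0.0625, "y": 0.0188, "drz": 0.009, "jaw": 1}, {"x": 0.1375, "y": 0.0375, "drz": 0.009, "jaw": 1}, {"x": 0.2038, "y": 0.0588, "drz": 0.009, "jaw": 1}, {"x": 0.2038, "y": 0.0588, "z": 0.0375, "drz": 0.009, "jaw": 1}, {"x": 0.2038, "y": 0.0588, "z": 0.1, "drz": 0.009, "jaw": 1}, {"x": 0.2038, "y": 0.0588, "z": 0.1238, "drz": 0.009, "jaw": 1}, {"x": 0.2038, "y": 0.0588, "z": 0.1238, "drz": 0.009, "jaw": 1}, {"x": 0.2038, "y": 0.0588, "z": 0.1238, "drz": 0.009, "jaw": 0.2}, {"x": 0.2038, "y": 0.0588, "z": 0.1238, "drz": 0.009, "jaw": 0}, {"x": 0.2038, "y": 0.0588, "z": 0.1238, "drz": 0.009, "jaw": 0}]' | python3 -m jog;echo '[{"jaw": 0}, {"jaw": 0}]' | python3 -m jog
```

```text
time_s: 13.58
eef_pos: [0.4763, 0.2676, 0.0]
eef_rot: [0.001, 0.701, 0.713, 0.002]
wrist_force: [0.6, -1.1, 4.8]
opening: 0.569
grasp_force: 63.5
time_s: 13.82
eef_pos: [0.4764, 0.2677, 0.0]
eef_rot: [0.001, 0.701, 0.713, 0.002]
wrist_force: [-0.3, 0.1, 4.3]
opening: 0.578
grasp_force: 63.5
```

To row units: -0.161 m / 0.8 = -0.2013, 0.017 m / 0.8 = 0.0213, -0.035 rad / 4 = -0.0088.

```bash
echo '[{"z": -0.0625, "jaw": 0}, {"z": -0.1125, "jaw": 0}, {"x": -0.0625, "y": 0.0188, "z": -0.1125, "drz": -0.0088, "jaw": 0}, {"x": -0.125, "y": 0.0375, "z": -0.1125, "drz": -0.0088, "jaw": 0}, {"x": -0.1875, "y": 0.0488, "z": -0.1125, "drz": -0.0088, "jaw": 0}, {"x": -0.2013, "y": 0.0488, "z": -0.075, "drz": -0.0088, "jaw": 0}, {"x": -0.2013, "y": 0.0488, "z": -0.0125, "drz": -0.0088, "jaw": 0}, {"x": -0.2013, "y": 0.0488, "z": 0.0175, "drz": -0.0088, "jaw": 0}, {"x": -0.2013, "y": 0.0488, "z": 0.0213, "drz": -0.0088, "jaw": 0}, {"x": -0.2013, "y": 0.0488, "z": 0.0213, "drz": -0.0088, "jaw": 0}]' | python3 -m jog; echo '[{"z": 0.005, "jaw": 0}, {"z": 0.0075, "jaw": 0}, {"z": 0.0075, "jaw": 0}]' | python3 -m jog
```

```text
time_s: 15.08
eef_pos: [0.517, 0.1069, -0.018]
eef_rot: [0.001, 0.689, 0.725, 0.001]
wrist_force: [0.6, 0.5, -2.8]
opening: 0.569
grasp_force: 66.3
time_s: 15.45
eef_pos: [0.5163, 0.107, -0.0248]
eef_rot: [0.0, 0.689, 0.725, 0.0]
wrist_force: [0.2, 1.3, -2.3]
opening: 0.574
grasp_force: 66.3
```

To row units: -0.18 m / 0.8 = -0.225, 0.155 m / 0.8 = 0.1938, 0.86 rad / 4 = 0.215.

```bash
echo '[{"jaw": 0.75}, {"jaw": 0.75}, {"jaw": 0.75}, {"z": -0.0625, "jaw": 0.75}, {"z": -0.1375, "jaw": 1}, {"z": -0.1875, "drz": 0.0375, "jaw": 1}, {"x": 0.0625, "y": -0.0375, "z": -0.225, "drz": 0.0825, "jaw": 1}, {"x": 0.125, "y": -0.075, "z": -0.225, "drz": 0.125, "jaw": 1}, {"x": 0.1938, "y": -0.1, "z": -0.225, "drz": 0.17, "jaw": 1}, {"x": 0.1938, "y": -0.1, "z": -0.225, "drz": 0.215, "jaw": 1}]' | python3 -m jog; echo '[{"drz": 0.045, "jaw": 1}, {"drz": 0.09, "jaw": 1}, {"drz": 0.135, "jaw": 1}, {"drz": 0.1863, "jaw": 1}, {"drz": 0.1863, "jaw": 1}, {"drz": 0.1863, "jaw": 1}]' | python3 -m jog; python3 - <<'E'
from h import *
p,im,d=snap("b2"); print(totool([.4263,.2669,.05]))
cv2.imwrite("pics/b2c.png",cv2.resize(im,(784,588),interpolation=cv2.INTER_CUBIC))
W=cloud(p,d);h=W[...,2]
print(len(h))
E
```

```text
time_s: 16.7
eef_pos: [0.4266, 0.2604, 0.1553]
eef_rot: [-0.0, 0.926, 0.377, 0.0]
wrist_force: [0.6, -0.8, -0.6]
opening: 1.001
grasp_force: 0.0
time_s: 17.45
eef_pos: [0.4283, 0.2576, 0.1549]
eef_rot: [-0.0, 1.0, 0.016, 0.0]
wrist_force: [0.7, -0.5, 0.2]
opening: 1.001
grasp_force: 0.0
tcp [0.4283 0.2576 0.1549] yaxis [ 0.032 -0.999 -0.   ] t 17.5
[-0.00173369 -0.00934438  0.1049321 ]
420
```

View pics/b2c.png

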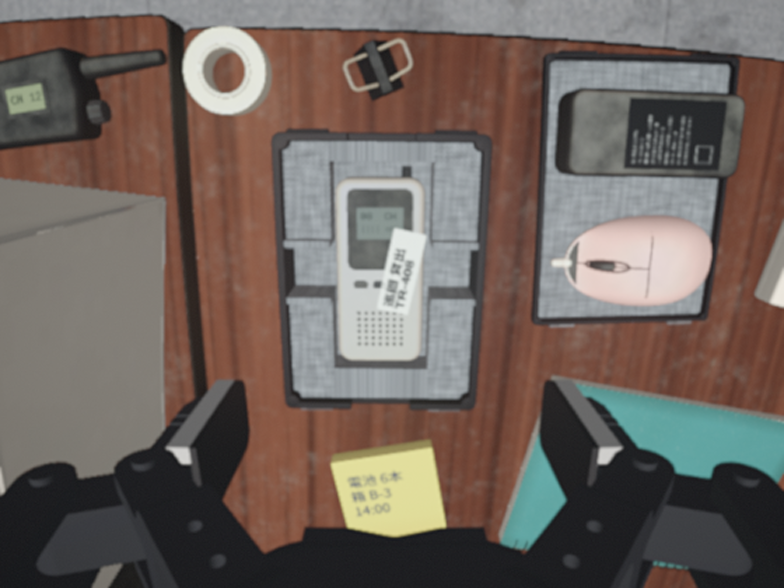

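Mouse and adapter both lie in the lid. In the box, the handset's outline is (337,179)–(424,178)–(423,360)–(339,360) and the rim corners are (273,132),(491,136),(475,407),(288,407). I'll measure these.

```bash
python3 - <<'E'
from fit import *
p,im,d=load("b2"); s=lambda c:(np.array(c,float)+.5)/1.4-.5
B=load("wB")[0]; bx=(np.array([(36,163),(342,151),(351,544),(78,548)],float)+.5)/2.7-.5+[140,80]
fit("box1",.173,.125,[(p,s([(273,132),(491,136),(475,407),(288,407)]),1)],[.42,.267,.02,.036])
fit("box2",.173,.125,[(p,s([(273,132),(491,136),(475,407),(288,407)]),1),(B,bx,1)],[.42,.267,.02,.036])
fit("hand",.125,.055,[(p,s([(337,179),(424,178),(424,361),(339,360)]),1)],[.426,.267,.02,.025])
fit("recess?",.131,.061,[(p,s([(333,163),(432,163),(425,367),(337,367)]),1)],[.426,.267,.02,.028])
W=cloud(p,d)
for n,(u,v) in dict(ad=(620,130),mouse=(650,250),hand=(380,330),boxfl=(300,270)).items():
    u=int(u/1.4);v=int(v/1.4);print(n,W[v-1:v+2,u-1:u+2].reshape(-1,3).mean(0).round(4))
h=W[...,2];m=(h>.022)&(abs(W[...,0]-.518)<.04)&(abs(W[...,1]-.107)<.065);print("adapter",W[m].mean(0),cv2.minAreaRect(np.float32(W[m][:,:2]*1000)))
print(totool([.4263,.2669,.0]))
E
```

```text
box1 [0.4207 0.266  0.0232 0.0303] rms px 0.58
box2 [0.4209 0.2662 0.0213 0.0304] rms px 0.65
hand [0.4184 0.2669 0.0324 0.0039] rms px 1.2
recess? [0.4249 0.2662 0.024  0.021 ] rms px 1.0
ad [0.516  0.1317 0.031 ]
mouse [0.447  0.1037 0.0343]
hand [0.3871 0.2665 0.0245]
boxfl [0.4204 0.3208 0.005 ]
adapter [0.51479533 0.11086783 0.03070992] ((514.599609375, 107.59535217285156), (50.29767608642578, 108.98683166503906), 2.60943603515625)
tcp [0.4283 0.2576 0.1549] yaxis [ 0.032 -0.999 -0.   ] t 17.5
[-0.00173869 -0.00934202  0.1549321 ]
```

Adapter and mouse are seated in the lid (bases about 0.003). The handset sits where expected in the recess. I grasp at box x=+5, y=0 with the opening reduced to fit the finger slots.

To row units: 0.1 m / 0.8 = 0.125, -0.0092 m / 0.8 = -0.0115, 0.011 rad / 4 = 0.0028.

```bash
echo '[{"x": -0.0028, "y": -0.0115, "z": 0.05, "drz": 0.0028, "jaw": 0.85}, {"x": -0.0028, "y": -0.0115, "z": 0.1, "drz": 0.0028, "jaw": 0.85}, {"x": -0.0028, "y": -0.0115, "z": 0.125, "drz": 0.0028, "jaw": 0.85}, {"x": -0.0028, "y": -0.0115, "z": 0.125, "drz": 0.0028, "jaw": 0.85}]' | python3 -m jog; echo '[{"z": 0.0375, "jaw": 0.85}, {"z": 0.0688, "jaw": 0.85}, {"z": 0.0925, "jaw": 0.85}, {"z": 0.0925, "jaw": 0.85}]' | python3 -m jog
```

```text
time_s: 18.0
eef_pos: [0.4243, 0.2662, 0.0533]
eef_rot: [0.001, 1.0, 0.01, -0.002]
wrist_force: [-0.2, 0.9, -0.4]
opening: 0.85
grasp_force: 0.0
time_s: 18.5
eef_pos: [0.4256, 0.2666, -0.0191]
eef_rot: [0.0, 1.0, 0.009, -0.001]
wrist_force: [0.2, 0.2, -0.1]
opening: 0.855
grasp_force: 0.0
```

To row units: -0.12 m / 0.8 = -0.15, -0.1 m / 0.8 = -0.125.

```bash
echo '[{"jaw": 0.3}, {"jaw": 0}, {"jaw": 0}, {"jaw": 0}]' | python3 -m jog;  echo '[{"z": -0.025, "jaw": 0}, {"z": -0.075, "jaw": 0}, {"z": -0.125, "jaw": 0}, {"z": -0.15, "jaw": 0}, {"z": -0.15, "jaw": 0}]' | python3 -m jog; python3 - <<'E'
from h import *
print(totool([.4173,-.2178,.10]))
E
```

```text
time_s: 19.0
eef_pos: [0.4275, 0.2674, -0.0171]
eef_rot: [-0.001, 1.0, 0.009, 0.002]
wrist_force: [-1.6, 0.6, 6.1]
opening: 0.61
grasp_force: 63.4
time_s: 19.62
eef_pos: [0.4277, 0.2674, 0.1035]
eef_rot: [-0.001, 1.0, 0.009, 0.003]
wrist_force: [-0.2, 0.1, -0.9]
opening: 0.606
grasp_force: 63.2
tcp [0.4277 0.2674 0.1035] yaxis [ 0.018 -1.    -0.002] t 19.62
[-0.01924946  0.48495425  0.00257746]
```

To row units: 0.485 m / 0.8 = 0.6063, 0.465 m / 0.8 = 0.5813, -0.062 rad / 4 = -0.0155.

```bash
echo '[{"x": -0.0025, "y": 0.0625, "jaw": 0}, {"x": -0.0063, "y": 0.1375, "jaw": 0}, {"x": -0.01, "y": 0.2125, "jaw": 0}, {"x": -0.0125, "y": 0.2875, "drz": -0.0075, "jaw": 0}, {"x": -0.015, "y": 0.3625, "drz": -0.0155, "jaw": 0}, {"x": -0.0188, "y": 0.4375, "drz": -0.0155, "jaw": 0}, {"x": -0.0213, "y": 0.5125, "drz": -0.0155, "jaw": 0}, {"x": -0.0238, "y": 0.5813, "drz": -0.0155, "jaw": 0}, {"x": -0.0238, "y": 0.6063, "drz": -0.0155, "jaw": 0}, {"x": -0.0238, "y": 0.6063, "drz": -0.0155, "jaw": 0}]' | python3 -m jog; echo '[{"jaw": 0}]' | python3 -m jog; python3 - <<'E'
from h import *
p,im,d=snap("c1"); print(totool([.4173,-.2178,.10])); cv2.imwrite("pics/c1c.png",cv2.resize(im[60:360,130:450],None,fx=2,fy=2,interpolation=cv2.INTER_CUBIC))
E
```

```text
time_s: 20.88
eef_pos: [0.415, -0.2189, 0.1]
eef_rot: [-0.001, 0.999, 0.039, -0.001]
wrist_force: [0.4, 1.2, -1.3]
opening: 0.607
grasp_force: 63.3
time_s: 21.0
eef_pos: [0.4151, -0.2168, 0.1001]
eef_rot: [-0.001, 0.999, 0.04, -0.001]
wrist_force: [-0.6, -0.1, -1.3]
opening: 0.606
grasp_force: 63.3
tcp [ 0.4153 -0.2167  0.1003] yaxis [ 0.081 -0.997 -0.001] t 21.05
[0.00195211 0.00123102 0.00030155]
```

View pics/c1c.png

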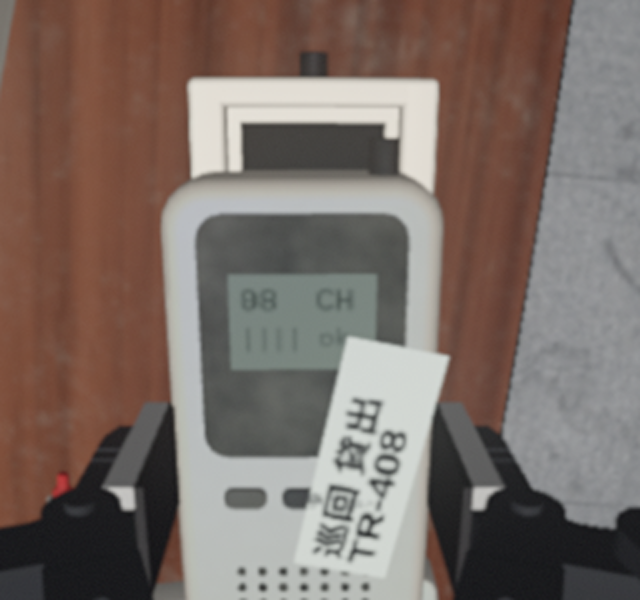

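The handset's front edge is at crop row about 176 and the stub tip at (384,137), with the cradle's far end behind it. I'll measure the handset's origin in the tool frame from depth at the stub and front edge.

```bash
python3 - <<'E'
from h import *
p,im,d=load("c1"); o=get_obs(); x=o["eef_rot"]; r=R.from_quat([x[1],x[2],x[3],x[0]]); W=cloud(p,d); T=(W.reshape(-1,3)-o["eef_pos"])@r.as_matrix(); T=T.reshape(420,560,3)
for n,cols in (("body",(250,265,280,295)),("stub",(317,320,322,324,326))):
    for c in cols:
        q=T[110:200,c]; k=(q[:,2]<-.02)&(q[:,2]>-.07); q=q[k]; i=q[:,0].argmax(); print(n,c,q[i].round(4), "top z",q[:,2].min().round(4))
# side edges at x in tool 0.03
m=(T[...,2]<-.03)&(T[...,2]>-.06)&(abs(T[...,0]-.035)<.004); print("y range",T[m][:,1].min(),T[m][:,1].max())
a=T[(T[...,2]<-.03)&(T[...,2]>-.05)&(T[...,0]>.025)&(abs(T[...,1])<.03)]; print("yaw rect",cv2.minAreaRect(np.float32(a[:,:2]*1000)))
E
```

```text
body 250 [ 0.0553 -0.0126 -0.0377] top z -0.0437
body 265 [ 0.0552 -0.007  -0.0375] top z -0.0434
body 280 [ 0.0553 -0.0015 -0.0275] top z -0.0436
body 295 [ 0.0553  0.0042 -0.0381] top z -0.0432
stub 317 [ 0.062   0.0128 -0.0328] top z -0.0433
stub 320 [ 0.062   0.0139 -0.033 ] top z -0.0437
stub 322 [ 0.0621  0.0145 -0.0345] top z -0.0436
stub 324 [ 0.062   0.0155 -0.0325] top z -0.0431
stub 326 [ 0.0621  0.0161 -0.0341] top z -0.0439
y range -0.027758909942890115 0.025491590187928247
yaw rect ((43.485374450683594, -1.2154521942138672), (53.53364944458008, 37.0980339050293), 89.8426284790039)
```

```bash
python3 - <<'E'
from h import *
p,im,d=load("c1"); s=lambda c:(np.array(c,float)+.5)/2-.5+[130,60]
P=at_z(p,s([(188,80),(439,79)]),.02); e=P[1]-P[0]; L=np.linalg.norm(e[:2]); m=P.mean(0); n=np.array([-e[1],e[0]])[:2]/L; n=n if n[0]>0 else -n
print(P.round(4),L,"yaw",np.arctan2(n[1],n[0]),"origin",m[:2]-.075*n)
print(totool([.4174,-.2177,.011-.0215]))
E
```

```text
[[ 0.4867 -0.1705  0.02  ]
 [ 0.494  -0.2556  0.02  ]] 0.08542074539463235 yaw 0.08577833925028447 origin [ 0.41563682 -0.21945724]
tcp [ 0.4153 -0.2167  0.1003] yaxis [ 0.081 -0.997 -0.001] t 21.05
[0.0021553  0.00129067 0.11080144]
```

To row units: 0.087 m / 0.8 = 0.1088, 0.075 m / 0.8 = 0.0938.

```bash
echo '[{"x": 0.0013, "y": 0.0025, "z": 0.05, "jaw": 0}, {"x": 0.0013, "y": 0.0025, "z": 0.0938, "jaw": 0}, {"x": 0.0013, "y": 0.0025, "z": 0.1088, "jaw": 0}, {"x": 0.0013, "y": 0.0025, "z": 0.1088, "jaw": 0}, {"x": 0.0013, "y": 0.0025, "z": 0.1088, "jaw": 0}]' | python3 -m jog; python3 - <<'E'
from h import *
p,im,d=snap("c2"); print(totool([.4166,-.2184,-.0115])); cv2.imwrite("pics/c2c.png",cv2.resize(im[60:360,130:450],None,fx=2,fy=2,interpolation=cv2.INTER_CUBIC))
E
```

```text
time_s: 21.68
eef_pos: [0.4178, -0.2209, 0.0152]
eef_rot: [0.001, 0.999, 0.04, 0.001]
wrist_force: [-0.3, -0.1, -0.9]
opening: 0.607
grasp_force: 63.3
tcp [ 0.4178 -0.2211  0.0153] yaxis [ 0.08  -0.997  0.002] t 21.73
[-0.00102696 -0.00285728  0.02681693]
```

View pics/c2c.png

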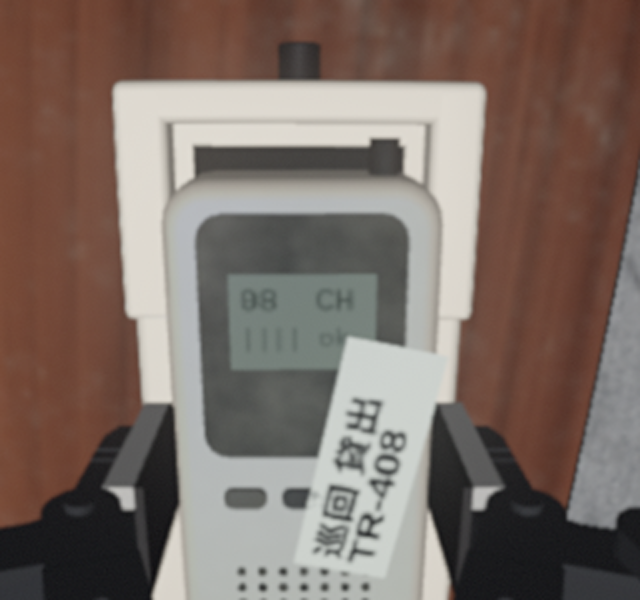

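The cradle's far rim corners are at (114,84) and (486,84), the opening's edges at (128,318) and (473,318), and the handset appears almost centred. I'll work out the alignment in the tool frame.

```bash
python3 - <<'E'
from h import *
p,im,d=load("c2"); o=get_obs(); x=o["eef_rot"]; r=R.from_quat([x[1],x[2],x[3],x[0]]); s=lambda c:(np.array(c,float)+.5)/2-.5+[130,60]
P=at_z(p,s([(114,84),(486,84),(128,318),(473,318)]),.02); T=r.inv().apply(P-o["eef_pos"]); print(T.round(4))
W=cloud(p,d); T=((W.reshape(-1,3)-o["eef_pos"])@r.as_matrix()).reshape(420,560,3)
for c in (320,322,324):
    q=T[110:200,c]; q=q[(q[:,2]<-.02)&(q[:,2]>-.07)]; print("stub",q[q[:,0].argmax()].round(4))
m=(T[...,2]<-.026)&(T[...,2]>-.06)&(abs(T[...,0]-.035)<.004); print("hand y",T[m][:,1].min(),T[m][:,1].max(), "rim z", W[104,200:240,2].mean())
E
```

```text
[[ 0.0729 -0.0443 -0.0046]
 [ 0.0729  0.0403 -0.0045]
 [ 0.0171 -0.0445 -0.0047]
 [ 0.0171  0.0408 -0.0046]]
stub [ 0.0621  0.0137 -0.0319]
stub [ 0.0621  0.0144 -0.032 ]
stub [ 0.0621  0.0152 -0.0323]
hand y -0.02800025936944391 0.02516205147026539 rim z 0.01994089724773097
```

```bash
echo '[{"x": -0.0013, "y": -0.0013, "z": 0.0125, "jaw": 0}, {"x": -0.0013, "y": -0.0013, "z": 0.0225, "jaw": 0}, {"x": -0.0013, "y": -0.0013, "z": 0.03, "jaw": 0}, {"x": -0.0013, "y": -0.0013, "z": 0.0331, "jaw": 0}, {"x": -0.0013, "y": -0.0013, "z": 0.0331, "jaw": 0}]' | python3 -m jog
```

```text
time_s: 22.35
eef_pos: [0.4151, -0.2192, -0.0121]
eef_rot: [-0.001, 0.999, 0.04, -0.001]
wrist_force: [-5.1, 3.3, 12.3]
opening: 0.609
grasp_force: 64.7
```

To row units: -0.17 m / 0.8 = -0.2125, -0.15 m / 0.8 = -0.1875.

```bash
echo '[{"z": -0.0006, "jaw": 0.85}, {"z": -0.0006, "jaw": 0.85}, {"z": -0.0006, "jaw": 0.85}, {"z": -0.05, "jaw": 0.85}, {"z": -0.125, "jaw": 1}, {"z": -0.1875, "jaw": 1}, {"z": -0.2125, "jaw": 1}, {"z": -0.2125, "jaw": 1}]' | python3 -m jog; python3 - <<'E'
from h import *
p,im,d=snap("c3"); W=cloud(p,d); a=.081; C=np.array([.4163,-.2185]); Rm=np.array([[np.cos(a),np.sin(a)],[-np.sin(a),np.cos(a)]])
L=(W[...,:2]-C)@Rm.T; h=W[...,2]
m=(h>.024)&(h<.04)&(abs(L[...,0])<.07)&(abs(L[...,1])<.035); q=L[m]; print(m.sum(),"x",np.percentile(q[:,0],[.3,99.7]).round(4),"y",np.percentile(q[:,1],[.3,99.7]).round(4),"z top",np.median(h[m&(abs(L[...,0])<.05)]))
print(cv2.minAreaRect(np.float32(q*1000)))
for n,mm in (("-x end",(L[...,0]<-.03)),("+x end",L[...,0]>.03)): print(n,np.median(h[m&mm]))
m=(h>.017)&(h<.022)&(abs(L[...,0])<.09)&(abs(L[...,1])<.06); q=L[m]; print("rim",q.min(0),q.max(0),cv2.minAreaRect(np.float32(q*1000)))
print(totool([.4771,-.0536,.15]))
E
```

```text
time_s: 23.35
eef_pos: [0.4167, -0.2205, 0.1591]
eef_rot: [0.001, 0.999, 0.04, 0.001]
wrist_force: [0.1, 0.1, -0.1]
opening: 0.998
grasp_force: 0.0
7893 x [-0.0616  0.0538] y [-0.0266  0.0268] z top 0.03007416020847231
((-1.7773361206054688, -0.17196083068847656), (123.9040298461914, 54.62422180175781), 0.3852445185184479)
-x end 0.029356889755238036
+x end 0.0298773114985125
rim [-0.07437873 -0.04356777] [0.07433416 0.04307384] ((0.0323486328125, -0.324615478515625), (86.35897827148438, 148.7239227294922), 89.8282470703125)
tcp [ 0.4157 -0.2196  0.1573] yaxis [ 0.08  -0.997  0.001] t 23.4
[ 0.07443507 -0.16057003  0.00728533]
```

The old handset is seated level and centred in the empty cradle (depth rim fit offset under 2 mm). Now to the full cradle.

To row units: -0.16 m / 0.8 = -0.2, -0.11 m / 0.8 = -0.1375, 0.267 rad / 4 = 0.0668.

```bash
echo '[{"x": 0.0313, "y": -0.0688, "drz": 0.0325, "jaw": 1}, {"x": 0.0625, "y": -0.1375, "drz": 0.0668, "jaw": 1}, {"x": 0.0925, "y": -0.2, "drz": 0.0668, "jaw": 1}, {"x": 0.0925, "y": -0.2, "drz": 0.0668, "jaw": 1}, {"x": 0.0925, "y": -0.2, "drz": 0.0668, "jaw": 1}]' | python3 -m jog; cat > rim.py <<'E'
from h import *
def rim(W,C,a,z0,z1,lx,ly,name):
    Rm=np.array([[np.cos(a),np.sin(a)],[-np.sin(a),np.cos(a)]]); C=np.array(C); L=(W[...,:2]-C)@Rm.T; h=W[...,2]
    m=(h>z0)&(h<z1)&(abs(L[...,0])<lx)&(abs(L[...,1])<ly); (c,s,t)=cv2.minAreaRect(np.float32(L[m]*1000))
    t=(t+45)%90-45; print(name,m.sum(),"centre",(C+np.array(c)/1000@Rm).round(4),"yaw",round(a+np.radians(t),4),"size",np.round(s,1),"z",np.median(h[m]).round(4))
E
python3 - <<'E'
from rim import *
p,im,d=snap("f1"); W=cloud(p,d); rim(W,(.4771,-.0536),-.186,.017,.0215,.085,.055,"rim"); rim(W,(.4771,-.0536),-.186,.025,.04,.07,.035,"hand")
print(totool([.4771,-.0536,-.0115]))
E
```

```text
time_s: 24.02
eef_pos: [0.4756, -0.0538, 0.1557]
eef_rot: [-0.0, 0.996, -0.093, -0.001]
wrist_force: [-0.5, -1.1, -0.6]
opening: 1.0
grasp_force: 0.0
rim 4958 centre [ 0.477  -0.0537] yaw -0.1855 size [149.8  86.3] z 0.0197
hand 8107 centre [ 0.4736 -0.0524] yaw -0.1979 size [ 54.9 116.8] z 0.0299
tcp [ 0.4757 -0.0545  0.1561] yaxis [-0.186 -0.982  0.   ] t 24.07
[ 0.00157563 -0.00113874  0.16758782]
```

To row units: 0.17 m / 0.8 = 0.2125, 0.16 m / 0.8 = 0.2.

```bash
echo '[{"x": 0.0019, "y": -0.0013, "z": 0.075, "jaw": 0.9}, {"x": 0.0019, "y": -0.0013, "z": 0.15, "jaw": 0.9}, {"x": 0.0019, "y": -0.0013, "z": 0.2, "jaw": 0.9}, {"x": 0.0019, "y": -0.0013, "z": 0.2125, "jaw": 0.9}, {"x": 0.0019, "y": -0.0013, "z": 0.2125, "jaw": 0.9}, {"x": 0.0019, "y": -0.0013, "z": 0.2125, "jaw": 0.2}, {"x": 0.0019, "y": -0.0013, "z": 0.2125, "jaw": 0}, {"x": 0.0019, "y": -0.0013, "z": 0.2125, "jaw": 0}, {"x": 0.0019, "y": -0.0013, "z": 0.2125, "jaw": 0}]' | python3 -m jog;  echo '[{"z": -0.025, "jaw": 0}, {"z": -0.075, "jaw": 0}, {"z": -0.1375, "jaw": 0}, {"z": -0.1625, "jaw": 0}, {"z": -0.1625, "jaw": 0}]' | python3 -m jog; python3 - <<'E'
from h import *
print(totool([.426,.2665,.12]))
E
```

```text
time_s: 25.2
eef_pos: [0.4802, -0.0543, -0.0103]
eef_rot: [0.001, 0.996, -0.093, 0.002]
wrist_force: [-0.9, -0.7, 5.9]
opening: 0.605
grasp_force: 62.3
time_s: 25.82
eef_pos: [0.4803, -0.054, 0.1204]
eef_rot: [0.001, 0.996, -0.093, 0.003]
wrist_force: [-0.3, -0.1, -1.9]
opening: 0.605
grasp_force: 63.7
tcp [ 0.4803 -0.054   0.1204] yaxis [-0.186 -0.983  0.001] t 25.82
[-0.11282017 -0.30486902 -0.00070118]
```

To row units: -0.305 m / 0.8 = -0.3813, -0.27 m / 0.8 = -0.3375, -0.207 rad / 4 = -0.0518.

```bash
echo '[{"x": -0.025, "y": -0.0688, "drz": -0.01, "jaw": 0}, {"x": -0.05, "y": -0.1375, "drz": -0.02, "jaw": 0}, {"x": -0.075, "y": -0.2063, "drz": -0.0325, "jaw": 0}, {"x": -0.1, "y": -0.275, "drz": -0.0425, "jaw": 0}, {"x": -0.125, "y": -0.3375, "drz": -0.0518, "jaw": 0}, {"x": -0.1413, "y": -0.3813, "drz": -0.0518, "jaw": 0}, {"x": -0.1413, "y": -0.3813, "drz": -0.0518, "jaw": 0}, {"x": -0.1413, "y": -0.3813, "drz": -0.0518, "jaw": 0}]' | python3 -m jog; cat > hold.py <<'E'
from rim import *
import sys
p,im,d=snap(sys.argv[1]); o=get_obs(); x=o["eef_rot"]; r=R.from_quat([x[1],x[2],x[3],x[0]]); W=cloud(p,d); T=((W.reshape(-1,3)-o["eef_pos"])@r.as_matrix()).reshape(420,560,3)
m=(T[...,2]<-.022)&(T[...,2]>-.06)&(T[...,0]>.02)&(T[...,0]<.08)&(abs(T[...,1])<.032)&(W[...,2]>.045); q=T[m]
print("front x",np.percentile(q[:,0],99.8).round(4),"body x",np.percentile(q[abs(q[:,1])<.008][:,0],99.5).round(4)); a=q[abs(q[:,0]-.035)<.006]; print("y",a[:,1].min().round(4),a[:,1].max().round(4),"top z",np.percentile(a[:,2],2).round(4))
for xx in (.028,.045):
    a=q[abs(q[:,0]-xx)<.003]; print("mid y at",xx,((a[:,1].min()+a[:,1].max())/2).round(4))
# box rim
b=np.array([.421,.2664]); rim(W,b,.02,.033,.0385,.095,.07,"box rim")
h=W[...,2]; a=.02; L=(W[...,:2]-b)@np.array([[np.cos(a),np.sin(a)],[-np.sin(a),np.cos(a)]]).T; m=(h>.033)&(h<.0385)&(abs(L[...,0])<.095)&(abs(L[...,1])<.07); q=L[m]; print("rim extents",np.percentile(q,[.2,99.8],axis=0).round(4).tolist())
print(totool([.426,.2665,-.0165]))
E
python3 hold.py h1
```

```text
time_s: 26.82
eef_pos: [0.4233, 0.2667, 0.1165]
eef_rot: [0.0, 1.0, 0.01, -0.001]
wrist_force: [0.4, 0.8, -1.7]
opening: 0.609
grasp_force: 63.7
front x 0.0583 body x 0.0522
y -0.0278 0.0256 top z -0.0415
mid y at 0.028 -0.0011
mid y at 0.045 -0.0011
box rim 3963 centre [0.4427 0.267 ] yaw 0.0212 size [134.  125.5] z 0.0357
rim extents [[-0.0417, -0.0623], [0.0886, 0.0628]]
tcp [0.4237 0.2663 0.1167] yaxis [ 0.019 -1.     0.001] t 26.88
[ 0.00248617 -0.00020583  0.13318695]
```

```bash
python3 - <<'E'
from rim import *
for t in ("b2","wB"):
    p,im,d=load(t); W=cloud(p,d); rim(W,(.421,.2664),.02,.0325,.039,.1,.075,t)
    if t=="b2":
        rim(W,(.426,.2664),.02,.0,.0265,.075,.029,"handset old in box")
        h=W[...,2]; L=W[...,:2]-[.421,.2664]
        m=(h>.0325)&(h<.039)&(abs(L[...,0])<.1)&(abs(L[...,1])<.075); print(np.percentile(L[m],[0,.2,.5,99.5,99.8,100],axis=0).round(4).tolist())
        m=(abs(h-.028)<.0025)&(abs(L[...,0])<.1)&(abs(L[...,1])<.05); print(np.percentile(L[m],[0,.5,99.5,100],axis=0).round(4).tolist())
E
```

```text
b2 4602 centre [0.4218 0.2665] yaw 0.0213 size [177. 126.] z 0.0357
handset old in box 8447 centre [0.4255 0.2662] yaw 0.0181 size [ 57.6 149.1] z 0.0246
[[-0.0887, -0.0635], [-0.0881, -0.0632], [-0.0867, -0.0629], [0.0894, 0.0634], [0.0898, 0.0636], [0.0901, 0.0639]]
[[-0.0867, -0.05], [-0.0844, -0.0497], [0.0862, 0.0496], [0.0872, 0.05]]
wB 2623 centre [0.4219 0.2667] yaw 0.0205 size [176.7 125.9] z 0.0358
```

The box centre refines to (0.4218, 0.2666), yaw 0.021. The handset sits about 3.5 mm back in the grip, so I lower to just over the rim and re-measure.

To row units: 0.092 m / 0.8 = 0.115, 0.005 m / 0.8 = 0.0063.

```bash
echo '[{"x": 0.0063, "z": 0.05, "jaw": 0}, {"x": 0.0063, "z": 0.0938, "jaw": 0}, {"x": 0.0063, "z": 0.115, "jaw": 0}, {"x": 0.0063, "z": 0.115, "jaw": 0}, {"x": 0.0063, "z": 0.115, "jaw": 0}]' | python3 -m jog; python3 hold.py h2
```

```text
time_s: 27.5
eef_pos: [0.4302, 0.2675, 0.0267]
eef_rot: [-0.0, 1.0, 0.01, 0.001]
wrist_force: [0.4, 0.4, -1.5]
opening: 0.605
grasp_force: 63.7
front x 0.0584 body x 0.0524
y -0.0272 0.0262 top z -0.0414
mid y at 0.028 -0.0005
mid y at 0.045 -0.0002
box rim 8391 centre [0.4552 0.2673] yaw 0.0174 size [125.6 109.4] z 0.0357
rim extents [[-0.0186, -0.0623], [0.0888, 0.0626]]
tcp [0.4303 0.2676 0.0269] yaxis [ 0.02  -1.    -0.001] t 27.55
[-0.00447133  0.00109325  0.04335121]
```

To row units: 0.034 m / 0.8 = 0.0425, -0.0015 m / 0.8 = -0.0019.

```bash
echo '[{"x": -0.0019, "y": 0.001, "z": 0.0125, "jaw": 0}, {"x": -0.0019, "y": 0.001, "z": 0.025, "jaw": 0}, {"x": -0.0019, "y": 0.001, "z": 0.035, "jaw": 0}, {"x": -0.0019, "y": 0.001, "z": 0.0425, "jaw": 0}, {"x": -0.0019, "y": 0.001, "z": 0.0425, "jaw": 0}]' | python3 -m jog; echo '[{"z": 0.005, "jaw": 0}, {"z": 0.0088, "jaw": 0}, {"z": 0.0088, "jaw": 0}]' | python3 -m jog
```

```text
time_s: 28.18
eef_pos: [0.4271, 0.2664, -0.0092]
eef_rot: [0.0, 1.0, 0.01, -0.0]
wrist_force: [-0.2, -0.3, -1.4]
opening: 0.61
grasp_force: 63.7
time_s: 28.55
eef_pos: [0.4275, 0.2666, -0.0152]
eef_rot: [0.0, 1.0, 0.01, -0.0]
wrist_force: [-2.8, -0.6, 3.0]
opening: 0.61
grasp_force: 64.3
```

To row units: -0.17 m / 0.8 = -0.2125, -0.13 m / 0.8 = -0.1625.

```bash
echo '[{"jaw": 0.8}, {"jaw": 0.8}, {"jaw": 0.8}, {"z": -0.0375, "jaw": 0.8}, {"z": -0.0875, "jaw": 0.8}, {"z": -0.1625, "jaw": 1}, {"z": -0.2125, "jaw": 1}, {"z": -0.2125, "jaw": 1}]' | python3 -m jog; python3 - <<'E'
from rim import *
p,im,d=snap("b3"); W=cloud(p,d); a=.021; C=np.array([.4218,.2666]); L=(W[...,:2]-C)@np.array([[np.cos(a),np.sin(a)],[-np.sin(a),np.cos(a)]]).T; h=W[...,2]
b=im.astype(int)
m=(h>.015)&(h<.0275)&(abs(L[...,0])<.075)&(abs(L[...,1])<.031); 
for x in (-.05,-.03,.0,.03,.045): 
    k=m&(abs(L[...,0]-x)<.006)&(abs(L[...,1])<.02); print(x,"top z",np.median(h[k]).round(4))
k=m&(abs(L[...,1])<.02)&(h>.0205); print("x",np.percentile(L[k][:,0],[.2,99.8]).round(4))
k=m&(abs(L[...,0]-.005)<.01)&(h>.02); print("y",np.percentile(L[k][:,1],[.5,99.5]).round(4))
rim(W,(.4754,.1048),.052,.006,.0095,.1,.075,"lid rim")
rim(W,(.4375,.103),.052,.015,.045,.035,.055,"mouse"); rim(W,(.5165,.107),.052,.025,.036,.03,.06,"adapter")
cv2.imwrite("pics/b3c.png",cv2.resize(im,(784,588),interpolation=cv2.INTER_CUBIC))
E
```

```text
time_s: 29.55
eef_pos: [0.4302, 0.2675, 0.1584]
eef_rot: [-0.001, 1.0, 0.01, 0.004]
wrist_force: [-0.9, -0.3, -0.1]
opening: 0.999
grasp_force: 0.0
-0.05 top z 0.0244
-0.03 top z 0.0245
0.0 top z 0.0257
0.03 top z 0.0256
0.045 top z 0.0254
x [-0.0736  0.074 ]
y [-0.026   0.0272]
lid rim 2190 centre [0.4764 0.1053] yaw 0.0565 size [176.7 126.1] z 0.0076
mouse 4818 centre [0.436  0.1013] yaw 0.0347 size [102.2  58.7] z 0.0285
adapter 7432 centre [0.5147 0.1075] yaw 0.0438 size [108.9  50.5] z 0.0309
```

The charged handset is level at full depth in the box. Now the adapter: hover over it with the fingers turned.

To row units: 0.161 m / 0.8 = 0.2013, 0.02 m / 0.8 = 0.025, -1.596 rad / 4 = -0.399.

```bash
echo '[{"x": 0.025, "y": 0.05, "drz": -0.045, "jaw": 0.7}, {"x": 0.05, "y": 0.1, "drz": -0.09, "jaw": 0.7}, {"x": 0.075, "y": 0.15, "drz": -0.135, "jaw": 0.7}, {"x": 0.1025, "y": 0.2013, "drz": -0.18, "jaw": 0.7}, {"x": 0.1025, "y": 0.2013, "drz": -0.225, "jaw": 0.7}, {"x": 0.1025, "y": 0.2013, "drz": -0.27, "jaw": 0.7}, {"x": 0.1025, "y": 0.2013, "drz": -0.315, "jaw": 0.7}, {"x": 0.1025, "y": 0.2013, "drz": -0.36, "jaw": 0.7}, {"x": 0.1025, "y": 0.2013, "drz": -0.399, "jaw": 0.7}, {"x": 0.1025, "y": 0.2013, "drz": -0.399, "jaw": 0.7}]' | python3 -m jog; python3 - <<'E'
from rim import *
p,im,d=snap("l2"); W=cloud(p,d); rim(W,(.5155,.1073),.045,.025,.036,.035,.065,"adapter"); rim(W,(.436,.103),.04,.015,.045,.035,.055,"mouse"); print(totool([.5152,.1073,-.02]))
E
```

```text
time_s: 30.85
eef_pos: [0.5114, 0.1072, 0.1524]
eef_rot: [-0.001, 0.691, 0.722, -0.001]
wrist_force: [-0.4, -0.3, -0.2]
opening: 0.704
grasp_force: 0.0
adapter 7049 centre [0.515  0.1073] yaw 0.038 size [106.5  50.1] z 0.0309
mouse 5213 centre [0.436 0.099] yaw 0.11 size [58.7 96.3] z 0.0287
tcp [0.5116 0.1072 0.1527] yaxis [ 0.999  0.042 -0.003] t 30.9
[-1.07766357e-04  4.09789852e-03  1.72715458e-01]
```

To row units: 0.13 m / 0.8 = 0.1625, 0.06 m / 0.8 = 0.075.

```bash
echo '[{"y": 0.0046, "z": 0.075, "jaw": 0.7}, {"y": 0.0046, "z": 0.1375, "jaw": 0.7}, {"y": 0.0046, "z": 0.1625, "jaw": 0.7}, {"y": 0.0046, "z": 0.1625, "jaw": 0.7}, {"y": 0.0046, "z": 0.1625, "jaw": 0.7}]' | python3 -m jog; echo '[{"z": 0.025, "jaw": 0.7}, {"z": 0.0475, "jaw": 0.7}, {"z": 0.0531, "jaw": 0.7}, {"z": 0.0531, "jaw": 0.7}, {"z": 0.0531, "jaw": 0.2}, {"z": 0.0531, "jaw": 0}, {"z": 0.0531, "jaw": 0}, {"z": 0.0531, "jaw": 0}]' | python3 -m jog
```

```text
time_s: 31.52
eef_pos: [0.5171, 0.1074, 0.0252]
eef_rot: [0.0, 0.691, 0.722, 0.0]
wrist_force: [0.2, 0.2, 0.6]
opening: 0.705
grasp_force: 0.0
time_s: 32.52
eef_pos: [0.5173, 0.1074, -0.0172]
eef_rot: [0.001, 0.691, 0.723, 0.001]
wrist_force: [-0.3, 0.1, 5.9]
opening: 0.572
grasp_force: 64.5
```

To row units: 0.162 m / 0.8 = 0.2025, 0.15 m / 0.8 = 0.1875, 0.021 rad / 4 = 0.0053.

```bash
echo '[{"z": -0.05, "jaw": 0}, {"z": -0.1, "jaw": 0}, {"x": 0.0625, "y": -0.0125, "z": -0.1125, "drz": 0.005, "jaw": 0}, {"x": 0.125, "y": -0.025, "z": -0.1125, "drz": 0.0053, "jaw": 0}, {"x": 0.1875, "y": -0.0425, "z": -0.1125, "drz": 0.0053, "jaw": 0}, {"x": 0.2025, "y": -0.0425, "z": -0.1125, "drz": 0.0053, "jaw": 0}, {"x": 0.2025, "y": -0.0425, "z": -0.075, "drz": 0.0053, "jaw": 0}, {"x": 0.2025, "y": -0.0425, "z": -0.0563, "drz": 0.0053, "jaw": 0}, {"x": 0.2025, "y": -0.0425, "z": -0.05, "drz": 0.0053, "jaw": 0}, {"x": 0.2025, "y": -0.0425, "z": -0.05, "drz": 0.0053, "jaw": 0}]' | python3 -m jog; cat > over.py <<'E'
from rim import *
import sys
p,im,d=snap(sys.argv[1]); W=cloud(p,d); z0,z1=float(sys.argv[2]),float(sys.argv[3]); t=get_obs()["eef_pos"]; h=W[...,2]
for f in (0,.004,.008): rim(W,t[:2],.021,z0+f,z1,.035,.062,"held>%.3f"%(z0+f))
rim(W,(.4218,.2666),.021,.033,.0385,.1,.07,"box rim"); print(totool([float(a) for a in sys.argv[4:7]]))
E
python3 over.py ad1 .055 .095 .4767 .2677 .008
```

```text
time_s: 33.78
eef_pos: [0.4753, 0.2672, 0.0218]
eef_rot: [-0.0, 0.699, 0.715, -0.0]
wrist_force: [-0.0, -0.1, -2.9]
opening: 0.568
grasp_force: 63.8
held>0.055 31358 centre [0.4756 0.2734] yaw 0.0156 size [95.6 70. ] z 0.07
held>0.059 31218 centre [0.4756 0.2734] yaw 0.0156 size [95.6 70. ] z 0.07
held>0.063 30938 centre [0.4756 0.2734] yaw 0.0196 size [95.5 70. ] z 0.07
box rim 7937 centre [0.4224 0.2668] yaw 0.0212 size [175.1 124.9] z 0.0357
tcp [0.4757 0.2674 0.0223] yaxis [1.    0.023 0.001] t 33.83
[0.00027366 0.00098725 0.01432223]
```

```bash
python3 - <<'E'
from rim import *
p,im,d=load("ad1"); W=cloud(p,d); h=W[...,2]
m=(h>.060)&(h<.075)&(W[...,1]>.292)&(W[...,1]<.317)&(abs(W[...,0]-.475)<.05); q=W[m]; print(np.percentile(q[:,0],[.5,50,99.5]).round(4), np.median(h[m]))
m=(h>.062)&(h<.075)&(abs(W[...,0]-.475)<.015)&(W[...,1]>.29)&(W[...,1]<.36); print("end y",np.percentile(W[m][:,1],[99,99.8]))
E
```

```text
[0.4487 0.4729 0.4973] 0.06983811525133458
end y [0.3210059  0.32123247]
```

To row units: 0.0145 m / 0.8 = 0.0181, 0.0005 m / 0.8 = 0.0006.

```bash
echo '[{"x": 0.0006, "y": 0.0013, "z": 0.0063, "jaw": 0}, {"x": 0.0006, "y": 0.0013, "z": 0.0125, "jaw": 0}, {"x": 0.0006, "y": 0.0013, "z": 0.0163, "jaw": 0}, {"x": 0.0006, "y": 0.0013, "z": 0.0181, "jaw": 0}, {"x": 0.0006, "y": 0.0013, "z": 0.0181, "jaw": 0}]' | python3 -m jog
```

```text
time_s: 34.45
eef_pos: [0.4758, 0.2681, 0.0078]
eef_rot: [-0.0, 0.698, 0.716, -0.0]
wrist_force: [-3.7, -2.2, 4.7]
opening: 0.57
grasp_force: 64.7
```

To row units: -0.13 m / 0.8 = -0.1625, -0.05 m / 0.8 = -0.0625.

```bash
echo '[{"jaw": 0.8}, {"jaw": 0.8}, {"jaw": 0.8}, {"z": -0.0625, "jaw": 0.8}, {"z": -0.1375, "jaw": 1}, {"z": -0.1625, "jaw": 1}, {"z": -0.1625, "jaw": 1}]' | python3 -m jog; python3 - <<'E'
from rim import *
p,im,d=snap("ad2"); W=cloud(p,d); rim(W,(.4748,.2677),.021,.045,.062,.04,.065,"adapter"); rim(W,(.4218,.2666),.021,.033,.0385,.1,.07,"box rim"); print(totool([.4365,.102,.11]))
E
echo '[{"x": -0.0625, "y": -0.0188, "drz": -0.0075, "jaw": 0.9}, {"x": -0.1375, "y": -0.0375, "drz": -0.0075, "jaw": 0.9}, {"x": -0.2063, "y": -0.0538, "drz": -0.0075, "jaw": 0.9}, {"x": -0.2063, "y": -0.0538, "drz": -0.0075, "jaw": 0.9}, {"x": -0.2063, "y": -0.0538, "z": 0.025, "drz": -0.0075, "jaw": 0.9}, {"x": -0.2063, "y": -0.0538, "z": 0.025, "drz": -0.0075, "jaw": 0.9}]' | python3 -m jog; python3 - <<'E'
from rim import *
p,im,d=snap("m3"); W=cloud(p,d)
for z in (.015,.02,.025): rim(W,(.4365,.098),.05,z,.045,.035,.06,"mouse")
print(totool([.4365,.102,-.021]))
E
```

```text
time_s: 35.33
eef_pos: [0.4776, 0.2687, 0.1395]
eef_rot: [0.001, 0.698, 0.716, 0.002]
wrist_force: [0.4, 0.5, -0.6]
opening: 1.0
grasp_force: 0.0
adapter 9106 centre [0.4746 0.2683] yaw 0.0196 size [108.3  50. ] z 0.0559
box rim 4627 centre [0.4219 0.2665] yaw 0.0213 size [177.  125.2] z 0.0357
tcp [0.4763 0.2683 0.1375] yaxis [1.    0.024 0.001] t 35.38
[-0.16528935 -0.04382267  0.02742132]
time_s: 36.12
eef_pos: [0.4349, 0.1027, 0.1149]
eef_rot: [-0.002, 0.688, 0.726, -0.002]
wrist_force: [0.1, -0.3, 0.0]
opening: 0.898
grasp_force: 0.0
mouse 6690 centre [0.4364 0.0953] yaw 0.0355 size [90.1 58.9] z 0.0288
mouse 5733 centre [0.4359 0.0951] yaw 0.057 size [57.4 78.3] z 0.0303
mouse 4535 centre [0.4358 0.0969] yaw 0.0826 size [52.7 70.4] z 0.032
tcp [0.4357 0.1028 0.1159] yaxis [ 0.998  0.055 -0.004] t 36.17
[-0.00095751  0.0012316   0.13690721]
```

The adapter is home (centre 0.4746, 0.2683, top 0.0559). Grasping the mouse.

To row units: 0.1365 m / 0.8 = 0.1706, 0.13 m / 0.8 = 0.1625.

```bash
echo '[{"x": -0.0013, "y": 0.0013, "z": 0.075, "jaw": 0.9}, {"x": -0.0013, "y": 0.0013, "z": 0.1375, "jaw": 0.9}, {"x": -0.0013, "y": 0.0013, "z": 0.1625, "jaw": 0.9}, {"x": -0.0013, "y": 0.0013, "z": 0.1706, "jaw": 0.9}, {"x": -0.0013, "y": 0.0013, "z": 0.1706, "jaw": 0.9}, {"x": -0.0013, "y": 0.0013, "z": 0.1706, "jaw": 0.3}, {"x": -0.0013, "y": 0.0013, "z": 0.1706, "jaw": 0}, {"x": -0.0013, "y": 0.0013, "z": 0.1706, "jaw": 0}, {"x": -0.0013, "y": 0.0013, "z": 0.1706, "jaw": 0}]' | python3 -m jog; echo '[{"z": -0.0375, "jaw": 0}, {"z": -0.0875, "jaw": 0}, {"z": -0.125, "jaw": 0}, {"z": -0.125, "jaw": 0}]' | python3 -m jog; python3 -c "
from h import *
print(totool([.374,.266,.03]))"
```

```text
time_s: 37.3
eef_pos: [0.439, 0.1014, -0.0172]
eef_rot: [0.001, 0.688, 0.726, 0.0]
wrist_force: [-3.9, 0.2, 11.9]
opening: 0.616
grasp_force: 58.1
time_s: 37.8
eef_pos: [0.4409, 0.1012, 0.0842]
eef_rot: [0.003, 0.688, 0.726, 0.002]
wrist_force: [0.3, 0.6, -1.8]
opening: 0.614
grasp_force: 59.0
tcp [0.4409 0.1012 0.0842] yaxis [0.999 0.054 0.007] t 37.8
[ 0.16818182 -0.05829704  0.05362932]
```

The rows are not in the units I measure in: shifts go in shares of 80 cm and turns go in shares of 4 rad. I convert before sending: 0.166 m / 0.8 = 0.2075, 0.05 m / 0.8 = 0.0625, 0.03 rad / 4 = 0.0075.

```bash
echo '[{"x": 0.0625, "y": -0.025, "drz": 0.0075, "jaw": 0}, {"x": 0.125, "y": -0.05, "drz": 0.0075, "jaw": 0}, {"x": 0.1875, "y": -0.07, "drz": 0.0075, "jaw": 0}, {"x": 0.2075, "y": -0.0706, "drz": 0.0075, "jaw": 0}, {"x": 0.2075, "y": -0.0706, "z": 0.0375, "drz": 0.0075, "jaw": 0}, {"x": 0.2075, "y": -0.0706, "z": 0.0563, "drz": 0.0075, "jaw": 0}, {"x": 0.2075, "y": -0.0706, "z": 0.0625, "drz": 0.0075, "jaw": 0}, {"x": 0.2075, "y": -0.0706, "z": 0.0625, "drz": 0.0075, "jaw": 0}]' | python3 -m jog; python3 - <<'E'
from rim import *
p,im,d=snap("mh"); W=cloud(p,d); h=W[...,2]; b=im.astype(int)
pk=(b[...,2]>b[...,0]+20)&(h>.045)&(h<.1)&(abs(W[...,0]-.375)<.045)&(abs(W[...,1]-.265)<.075)
q=W[pk]; print(pk.sum(),q.min(0).round(4),q.max(0).round(4)); print(cv2.minAreaRect(np.float32(q[:,:2]*1000)))
s=q[(q[:,1]>.285)]; print(np.percentile(s[:,0],[.5,99.5]),"yzone")
rim(W,(.4218,.2666),.021,.033,.0385,.1,.07,"box rim"); print(totool([.3755,.264,.008]))
cv2.imwrite("pics/mhc.png",cv2.resize(im[100:400,120:460],None,fx=2.3,fy=2.0,interpolation=cv2.INTER_CUBIC))
E
```

```text
time_s: 38.8
eef_pos: [0.373, 0.2635, 0.0308]
eef_rot: [-0.0, 0.699, 0.715, -0.0]
wrist_force: [0.3, 0.1, 0.6]
opening: 0.615
grasp_force: 59.0
15440 [0.3309 0.2127 0.0589] [0.4001 0.3098 0.0993]
((371.216796875, 260.3914794921875), (66.47811889648438, 95.08428955078125), 23.302854537963867)
[0.34734642 0.39484044] yzone
box rim 7805 centre [0.4217 0.2664] yaw 0.0258 size [177.1 125.7] z 0.0358
tcp [0.3733 0.2637 0.0312] yaxis [1.    0.023 0.   ] t 38.85
[0.00022321 0.00216546 0.02323627]
```

View pics/mhc.png

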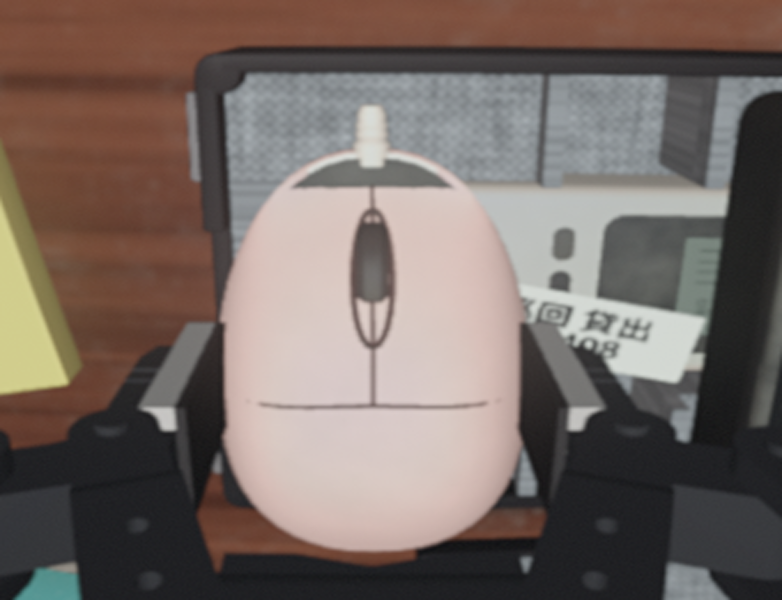

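The mouse hangs straight in the grip, with its cord stub tip at crop (371,105), above its recess. I'll check the stub's world position.

```bash
python3 - <<'E'
from h import *
p,im,d=load("mh"); W=cloud(p,d); b=im.astype(int)
for u in (279,281,283):
    for v in (151,153,155,158,165): print(u,v,W[v,u].round(4),end=" | ")
    print()
m=(W[...,2]>.045)&(W[...,2]<.1)&(abs(W[...,0]-.373)<.006)&(W[...,1]>.29)&(W[...,1]<.34); print(np.percentile(W[m],[.5,50,99.5],axis=0).round(4))
p,im,d=load("wB"); W=cloud(p,d)
m=(W[...,2]>.0355)&(W[...,2]<.06)&(abs(W[...,0]-.373)<.012)&(W[...,1]>.29)&(W[...,1]<.322); q=W[m]; print("orig stub",np.percentile(q,[.5,50,99.5],axis=0).round(4))
E
```

```text
279 151 [0.3691 0.3153 0.0271] | 279 153 [0.3692 0.3184 0.0603] | 279 155 [0.3692 0.3177 0.0608] | 279 158 [0.3693 0.3165 0.0604] | 279 165 [0.3693 0.3136 0.0603] | 
281 151 [0.3701 0.3155 0.0284] | 281 153 [0.37   0.3184 0.0595] | 281 155 [0.37   0.3177 0.0609] | 281 158 [0.3701 0.3165 0.0609] | 281 165 [0.3701 0.3136 0.0603] | 
283 151 [0.371  0.3155 0.0282] | 283 153 [0.3708 0.3184 0.0596] | 283 155 [0.3708 0.3177 0.0605] | 283 158 [0.3709 0.3165 0.0607] | 283 165 [0.3709 0.3136 0.0601] | 
[[0.367  0.2901 0.0586]
 [0.3721 0.3006 0.0624]
 [0.379  0.3184 0.0757]]
orig stub [[0.3613 0.2902 0.0361]
 [0.3736 0.3017 0.0393]
 [0.3848 0.3179 0.0528]]
```

To row units: 0.02 m / 0.8 = 0.025, 0.012 m / 0.8 = 0.015.

```bash
echo '[{"x": 0.0013, "y": 0.0033, "z": 0.0075, "jaw": 0}, {"x": 0.0013, "y": 0.0033, "z": 0.015, "jaw": 0}, {"x": 0.0013, "y": 0.0033, "z": 0.0213, "jaw": 0}, {"x": 0.0013, "y": 0.0033, "z": 0.025, "jaw": 0}, {"x": 0.0013, "y": 0.0033, "z": 0.025, "jaw": 0}]' | python3 -m jog;echo '[{"z": 0.0019, "jaw": 0}, {"z": 0.0019, "jaw": 0}]' | python3 -m jog
```

```text
time_s: 39.48
eef_pos: [0.375, 0.2649, 0.0106]
eef_rot: [-0.0, 0.698, 0.716, -0.0]
wrist_force: [-0.5, 0.2, -1.0]
opening: 0.616
grasp_force: 59.0
time_s: 39.72
eef_pos: [0.3753, 0.2651, 0.0094]
eef_rot: [0.0, 0.699, 0.716, 0.0]
wrist_force: [-0.8, -0.6, 0.1]
opening: 0.617
grasp_force: 59.0
```

To row units: 0.0015 m / 0.8 = 0.0019.

```bash
echo '[{"z": 0.0019, "jaw": 0}, {"z": 0.0019, "jaw": 0}]' | python3 -m jog; echo '[{"jaw": 0.75}, {"jaw": 0.9}, {"jaw": 0.9}, {"jaw": 0.9}, {"z": -0.0625, "jaw": 0.9}, {"z": -0.125, "jaw": 1}, {"z": -0.175, "jaw": 1}, {"z": -0.175, "jaw": 1}, {"z": -0.175, "jaw": 1}]' | python3 -m jog; python3 - <<'E'
from rim import *
p,im,d=snap("fin"); W=cloud(p,d); h=W[...,2]; b=im.astype(int)
rim(W,(.4748,.2677),.021,.045,.062,.04,.065,"adapter"); rim(W,(.4218,.2666),.021,.033,.0385,.1,.07,"box rim")
for z in (.04,.05): rim(W,(.374,.2600),.021,z,.07,.034,.055,"mouse (orig 374.1,257.4 / 374.5,256.7)")
m=(h>.0355)&(h<.045)&(abs(W[...,0]-.373)<.008)&(W[...,1]>.306)&(W[...,1]<.322); print("stub",np.percentile(W[m],[.5,50,99.5],axis=0).round(4).tolist())
q=W[(abs(W[...,0]-.374)<.02)&(abs(W[...,1]-.255)<.03)]; print("mouse top",np.percentile(q[:,2],99.5))
k=(abs(W[...,0]-.42)<.012)&(abs(W[...,1]-.267)<.015)&(h<.05); print("handset top",np.median(h[k]))
E
```

```text
time_s: 39.98
eef_pos: [0.3755, 0.2651, 0.008]
eef_rot: [0.0, 0.699, 0.716, 0.0]
wrist_force: [-0.7, 0.9, 0.4]
opening: 0.619
grasp_force: 59.3
time_s: 41.1
eef_pos: [0.3748, 0.2648, 0.1472]
eef_rot: [-0.0, 0.699, 0.716, -0.0]
wrist_force: [-0.2, 0.2, -0.4]
opening: 1.005
grasp_force: 0.0
adapter 8611 centre [0.4741 0.268 ] yaw 0.0136 size [108.6  50.6] z 0.0559
box rim 4508 centre [0.4217 0.2666] yaw 0.0257 size [177.3 125. ] z 0.0359
mouse (orig 374.1,257.4 / 374.5,256.7) 6424 centre [0.3744 0.2605] yaw 0.0545 size [58.9 92.6] z 0.0538
mouse (orig 374.1,257.4 / 374.5,256.7) 4322 centre [0.3743 0.2601] yaw 0.1144 size [53.5 69.7] z 0.0569
stub [[0.3657, 0.3062, 0.0358], [0.3728, 0.3103, 0.038], [0.3806, 0.3195, 0.0399]]
mouse top 0.27119432174576275
handset top 0.02581131315795704
```

```bash
python3 - <<'E'
from h import *
for t in ("hm","fin"):
    p,im,d=load(t); W=cloud(p,d); h=W[...,2]; q=h[(abs(W[...,0]-.374)<.02)&(abs(W[...,1]-.26)<.03)&(h<.075)&(h>.03)]; print(t,np.percentile(q,[50,99,99.9]).round(4))
E
```

```text
hm [0.0575 0.062  0.0626]
fin [0.0576 0.0621 0.0627]
```

The mouse is at the same height as at the start, and everything is seated and centred. Handing in.

```bash
python3 -c "
from bench import workorder
print(workorder.hand_in())"
```

```text
the job is handed in; nothing more can be done
None
```

I handed the job in at about 41 s of the 128 s allowed; no verdict was shown. By my camera measurements, the old handset is in the once-empty cradle, the charged one is in the box, and the mouse and adapter are back in their recesses, all at seated height and within tolerance. The reported TCP proved to be 30 mm beyond the real fingertips, so I corrected for that throughout.

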